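Three tubes in the transfer rack, held ready over the dry-block heater

TASK

Put exactly three of the four tubes into holes of the grey transfer rack where it sits in its loading base, down until their caps rest on the plate, and leave the fourth in the stand. Then lift the loaded rack by its handle and carry it over the bottles and tip box without disturbing them, so that all three can go into the heater at the same moment. Finish still holding it, level and motionless over the heater's aluminium block, square to the block and centred on it ready to be lowered straight into the bores, the tube tips about a centimetre above the block; rack and tubes must never touch the heater.

Things in the scene. Friction and masses are not known exactly. Their poses are not given: they have to be found in the camera images.
- rack_grip (a point): transfer rack, loose, about 0.2 kg: grey plate 132 (x) by 100 (y) by 5 mm under an arched steel handle. This point: middle of the handle's top bar (along y, 80 long, 10 thick in x, 18 tall), above the plate's centre, 48 mm above the plate's top face; z up. Pinch the bar across x. Plate top 63 mm above the worktop at the start. Caps of tubes in it reach to 28 mm, tube tips 93 mm, below this point.
- rack_plate (a point): centre of the top face of the same rack's plate, axes as the rack's. Four round holes of 18 mm through it, near its corners, at x = -46.5 or +46.5 and y = -31 or +31 mm from here; the handle stands along y in the middle, its bar 39 to 57 mm above this face, its posts at y = -36 and +36. Turned half round, the rack is the same.
- base: loading base, fixed: white open box 142 (x) by 110 (y) by 63 mm tall; the rack's plate lies in its shallow rim (5 mm deep, 1.5 mm play all round), flush with the top. Origin under its centre on the worktop; axes as the rack's at the start.
- stand: bench stand, fixed: aluminium tube stand 190 (x) by 44 (y) by 40 mm tall with one row of five 18 mm square holes along its x, at x = -68, -34, 0, 34, 68 mm (the last is empty), and a floor 5 mm thick on which the tubes stand. Origin under its centre on the worktop, z up.
- tube1_mid (a point): 5 ml screw-cap tube, 65 mm long, 14 g (all four alike): body 16 mm across with a tapered foot (16 mm long, tip 7 mm across), cap 23 mm across and 20 mm tall. This point: its centre, half-way up, 12.5 mm below the underside of the cap; z up the tube. Stands upright in the bench stand at the start, centre 37.5 mm and cap 50 to 70 mm above the worktop.
- tube2_mid (a point): 5 ml screw-cap tube, 65 mm long, 14 g (all four alike): body 16 mm across with a tapered foot (16 mm long, tip 7 mm across), cap 23 mm across and 20 mm tall. This point: its centre, half-way up, 12.5 mm below the underside of the cap; z up the tube. Stands upright in the bench stand at the start, centre 37.5 mm and cap 50 to 70 mm above the worktop.
- tube3_mid (a point): 5 ml screw-cap tube, 65 mm long, 14 g (all four alike): body 16 mm across with a tapered foot (16 mm long, tip 7 mm across), cap 23 mm across and 20 mm tall. This point: its centre, half-way up, 12.5 mm below the underside of the cap; z up the tube. Stands upright in the bench stand at the start, centre 37.5 mm and cap 50 to 70 mm above the worktop.
- tube4_mid (a point): 5 ml screw-cap tube, 65 mm long, 14 g (all four alike): body 16 mm across with a tapered foot (16 mm long, tip 7 mm across), cap 23 mm across and 20 mm tall. This point: its centre, half-way up, 12.5 mm below the underside of the cap; z up the tube. Stands upright in the bench stand at the start, centre 37.5 mm and cap 50 to 70 mm above the worktop.
- heater: dry-block heater, fixed: low white instrument 240 (x) by 150 (y) mm, housing 84 mm tall, control panel on top of its -x end (a small knob there, 94 mm, is its tallest part), the aluminium block sunk in its other end. Origin under its centre on the worktop, z up. The rack and tubes must not touch it.
- block_top (a point): centre of the top face of the heater's aluminium block, 88 mm above the worktop; axes as the heater's. Block 130 (x) by 96 (y) mm with 18 mm bores, 42 deep, at x = -46.5, -15.5, 15.5, 46.5 and y = -31, 0, 31 mm. The rack's holes lie over its corner bores when rack_grip is straight above this point and the x axes are parallel (either way round).
- bottle_big_mid (a point): larger amber glass bottle with grey cap, 70 mm across, 140 mm tall, in the row between base and heater. Bystander: leave it alone. This point: half-way up its axis.
- bottle_small_mid (a point): smaller amber glass bottle with grey cap, 56 mm across, 105 mm tall, in the same row. Bystander: leave it alone. This point: half-way up its axis.
- tipbox_mid (a point): closed pipette-tip box with white lid, 119 (x) by 74 (y) by 65 mm tall, in the same row. Bystander: leave it alone. This point: its centre, half-way up.
Things that resemble listed ones, but are neither listed nor needed, are in the scene too. Leave any blue or purple look-alike of the base alone.

How it is judged:
On the way, in this order (a step that is already met when the one before it is completed fails the run):
1. exactly three tubes hang in the rack by their caps, the rack still in its loading base, the fourth still in the stand ((((z of tube1_mid in the frame of rack_plate between -0.018 and -0.007 m and distance between tube1_mid and rack_plate below 0.063 m) and (z of tube2_mid in the frame of rack_plate between -0.018 and -0.007 m and distance between tube2_mid and rack_plate below 0.063 m) and (z of tube3_mid in the frame of rack_plate between -0.018 and -0.007 m and distance between tube3_mid and rack_plate below 0.063 m) and (z of tube4_mid in the frame of stand between 0.03 and 0.045 m and horizontal distance between tube4_mid and stand below 0.08 m)) or ((z of tube1_mid in the frame of rack_plate between -0.018 and -0.007 m and distance between tube1_mid and rack_plate below 0.063 m) and (z of tube2_mid in the frame of rack_plate between -0.018 and -0.007 m and distance between tube2_mid and rack_plate below 0.063 m) and (z of tube3_mid in the frame of stand between 0.03 and 0.045 m and horizontal distance between tube3_mid and stand below 0.08 m) and (z of tube4_mid in the frame of rack_plate between -0.018 and -0.007 m and distance between tube4_mid and rack_plate below 0.063 m)) or ((z of tube1_mid in the frame of rack_plate between -0.018 and -0.007 m and distance between tube1_mid and rack_plate below 0.063 m) and (z of tube2_mid in the frame of stand between 0.03 and 0.045 m and horizontal distance between tube2_mid and stand below 0.08 m) and (z of tube3_mid in the frame of rack_plate between -0.018 and -0.007 m and distance between tube3_mid and rack_plate below 0.063 m) and (z of tube4_mid in the frame of rack_plate between -0.018 and -0.007 m and distance between tube4_mid and rack_plate below 0.063 m)) or ((z of tube1_mid in the frame of stand between 0.03 and 0.045 m and horizontal distance between tube1_mid and stand below 0.08 m) and (z of tube2_mid in the frame of rack_plate between -0.018 and -0.007 m and distance between tube2_mid and rack_plate below 0.063 m) and (z of tube3_mid in the frame of rack_plate between -0.018 and -0.007 m and distance between tube3_mid and rack_plate below 0.063 m) and (z of tube4_mid in the frame of rack_plate between -0.018 and -0.007 m and distance between tube4_mid and rack_plate below 0.063 m))) and height (world z) of rack_grip below 0.117 m), for 0.3 s.
2. the rack is lifted out of its base by the fingers with its three tubes, their tips as high as the tip box ((((z of tube1_mid in the frame of rack_plate between -0.018 and -0.007 m and distance between tube1_mid and rack_plate below 0.063 m) and (z of tube2_mid in the frame of rack_plate between -0.018 and -0.007 m and distance between tube2_mid and rack_plate below 0.063 m) and (z of tube3_mid in the frame of rack_plate between -0.018 and -0.007 m and distance between tube3_mid and rack_plate below 0.063 m) and (z of tube4_mid in the frame of stand between 0.03 and 0.045 m and horizontal distance between tube4_mid and stand below 0.08 m)) or ((z of tube1_mid in the frame of rack_plate between -0.018 and -0.007 m and distance between tube1_mid and rack_plate below 0.063 m) and (z of tube2_mid in the frame of rack_plate between -0.018 and -0.007 m and distance between tube2_mid and rack_plate below 0.063 m) and (z of tube3_mid in the frame of stand between 0.03 and 0.045 m and horizontal distance between tube3_mid and stand below 0.08 m) and (z of tube4_mid in the frame of rack_plate between -0.018 and -0.007 m and distance between tube4_mid and rack_plate below 0.063 m)) or ((z of tube1_mid in the frame of rack_plate between -0.018 and -0.007 m and distance between tube1_mid and rack_plate below 0.063 m) and (z of tube2_mid in the frame of stand between 0.03 and 0.045 m and horizontal distance between tube2_mid and stand below 0.08 m) and (z of tube3_mid in the frame of rack_plate between -0.018 and -0.007 m and distance between tube3_mid and rack_plate below 0.063 m) and (z of tube4_mid in the frame of rack_plate between -0.018 and -0.007 m and distance between tube4_mid and rack_plate below 0.063 m)) or ((z of tube1_mid in the frame of stand between 0.03 and 0.045 m and horizontal distance between tube1_mid and stand below 0.08 m) and (z of tube2_mid in the frame of rack_plate between -0.018 and -0.007 m and distance between tube2_mid and rack_plate below 0.063 m) and (z of tube3_mid in the frame of rack_plate between -0.018 and -0.007 m and distance between tube3_mid and rack_plate below 0.063 m) and (z of tube4_mid in the frame of rack_plate between -0.018 and -0.007 m and distance between tube4_mid and rack_plate below 0.063 m))) and height (world z) of rack_grip above 0.16 m and contact force between the fingers and rack above 1 N), for 0.1 s.
At the end, for the whole second after the job is handed in: fingers hold the rack still (<20 mm/s) and level (4 deg), centred over the block within 5 mm, parallel within 3.4 deg, tube tips 3 to 20 mm above it, heater untouched; exactly three tubes hang in it, caps on the plate (within 5 mm), the fourth stands in the bench stand ((((z of tube1_mid in the frame of rack_plate between -0.018 and -0.007 m and distance between tube1_mid and rack_plate below 0.063 m) and (z of tube2_mid in the frame of rack_plate between -0.018 and -0.007 m and distance between tube2_mid and rack_plate below 0.063 m) and (z of tube3_mid in the frame of rack_plate between -0.018 and -0.007 m and distance between tube3_mid and rack_plate below 0.063 m) and (z of tube4_mid in the frame of stand between 0.03 and 0.045 m and horizontal distance between tube4_mid and stand below 0.08 m)) or ((z of tube1_mid in the frame of rack_plate between -0.018 and -0.007 m and distance between tube1_mid and rack_plate below 0.063 m) and (z of tube2_mid in the frame of rack_plate between -0.018 and -0.007 m and distance between tube2_mid and rack_plate below 0.063 m) and (z of tube3_mid in the frame of stand between 0.03 and 0.045 m and horizontal distance between tube3_mid and stand below 0.08 m) and (z of tube4_mid in the frame of rack_plate between -0.018 and -0.007 m and distance between tube4_mid and rack_plate below 0.063 m)) or ((z of tube1_mid in the frame of rack_plate between -0.018 and -0.007 m and distance between tube1_mid and rack_plate below 0.063 m) and (z of tube2_mid in the frame of stand between 0.03 and 0.045 m and horizontal distance between tube2_mid and stand below 0.08 m) and (z of tube3_mid in the frame of rack_plate between -0.018 and -0.007 m and distance between tube3_mid and rack_plate below 0.063 m) and (z of tube4_mid in the frame of rack_plate between -0.018 and -0.007 m and distance between tube4_mid and rack_plate below 0.063 m)) or ((z of tube1_mid in the frame of stand between 0.03 and 0.045 m and horizontal distance between tube1_mid and stand below 0.08 m) and (z of tube2_mid in the frame of rack_plate between -0.018 and -0.007 m and distance between tube2_mid and rack_plate below 0.063 m) and (z of tube3_mid in the frame of rack_plate between -0.018 and -0.007 m and distance between tube3_mid and rack_plate below 0.063 m) and (z of tube4_mid in the frame of rack_plate between -0.018 and -0.007 m and distance between tube4_mid and rack_plate below 0.063 m))) and horizontal distance between rack_grip and block_top below 0.005 m and z of rack_grip in the frame of block_top between 0.096 and 0.113 m and angle between the x axis of rack_grip and the x axis of block_top, either way round below 0.06 rad and angle between rack_grip's own z axis and vertical below 0.07 rad and contact force between the fingers and rack above 2 N and contact force between rack and base below 0.05 N and linear speed of rack below 0.02 m/s and contact force between each of rack, tube1, tube2, tube3, tube4 and heater below 0.05 N); the arm keeps its last pose, push and grip.
It fails at once if a bottle or the tip box is shifted by more than 20 mm or tipped (distance of any of bottle_big_mid, bottle_small_mid, tipbox_mid from where it was at the start of the episode above 0.02 m or angle between any of bottle_big_mid, bottle_small_mid, tipbox_mid's own z axis and vertical above 0.25 rad).
It fails at once if the rack or a tube touches the heater with more than 0.5 N (contact force between any of rack, tube1, tube2, tube3, tube4 and heater above 0.5 N).
It also fails if it takes over 72 s, if anything falls off the work surface, if the arm or the gripper's body presses on something with over 40 N, if the wrist force passes 120 N, or if a joint passes its speed limit or range.

ROBOT

A 6-joint arm with a two-finger parallel gripper is mounted at the origin on the work surface. World frame = base frame: x ahead of the robot, y to its left, z up, the work surface at z = 0. Lengths are in m, angles in rad, forces in N, time in s.
With the tool pointing down it reaches from about 0.3 to 0.775 m from the base axis. Payload 14.6 kg.
Tool frame: the origin (TCP) lies midway between the tips of the shut fingers; the grasp point (between the pads) lies 19 mm behind it (grasp_offset is the distance from the TCP to the grasp point, in m); z points along the fingers, y is the line along which they close (so a half turn about z gives the same grasp; the last joint's range is limited). The gripper opens to 94 mm and grips with 3 to 60 N. Pads are 16 mm wide; open, the fingers measure 119 mm over their backs; the gripper's body (75 mm by 177 mm) begins 78 mm behind the grasp point.
Start: joints at [1.112, 0.3, 1.521, -0, 1.321, -0.067], TCP at [0.21, 0.508, 0.205] pointing down, gripper open.
Joint ranges: [-3.03, 3.03], [-0.79, 2.21], [0.23, 2.52], [-1.04, 4.18], [0, 3.07], [-2.55, 2.55]. Speed limits (rad/s): [2.22, 2.22, 2.57, 3.14, 3.14, 3.14].

INTERFACE

Orientations are given as [roll, pitch, yaw] about the fixed x, y, z axes, in that order (R = Rz(yaw) Ry(pitch) Rx(roll)).
In Python, from station import * gives the robot as it stands. The module is installed in compiled form; this text tells all that it offers.
- The arm moves only by the tool send_rows, never from a script. Its argument "rows" is a list of rows, each an object of numbers: "dx", "dy", "dz": the shift along the tool's x, y, z in mm; "roll": the turn about the tool's z in degrees; "jaw": the closure, from -1 (fully open) to 1 (shut). In form: [{"dx": .., "dy": .., "dz": .., "roll": .., "jaw": ..}, ...]. A call has 1 to 12 rows; each row shifts and turns the commanded pose from where the row before left it, along the tool's axes as they then stand; what a row does not reach is not made up. A row lasts 1/12 s, in which the tool goes at most 41.7 mm and 7.16 degrees, less where a joint would pass 70% of its speed; a pose out of reach is approached as far as the arm can. A call is refused whole if a number of a shift passes 41.7 or a number of a turn 7.16, either way. A call with a gripper value outside its range is refused whole. The fingers move at their own pace and stop on an object; "force" is the grip in N (left out, the last holds). Time passes only in rows, so rows that do not move let the fingers close. It gives the time, the measured TCP pose, the force, the opening and the grip force at its end, in the units of the state.
- get_obs(): the state, without advancing time (a new reading comes with each control period).
- camera(name): name is "scene" or "top" or "wrist"; returns a dict with "frame" (480x640x3 uint8, red, green, blue), "z_map" (480x640 float32, m along the optical axis (not along the pixel's ray), 0 where there is no reading), "camera_matrix" (3x3 intrinsics, pixels), "rvec" (rotation vector, rad) and "tvec" (3), from world to camera coordinates, as OpenCV has them. Camera axes: x right, y down, z forward; pixel columns grow to the right and rows downward; lengths in m; the calibration is good to about 2 mm. The wrist camera is an equidistant fisheye: a pixel r from the principal point sees the ray r / f radians off the axis. A picture is of the moment at which its call begins.
- hand_in(): hands the job in; it is judged then, once.
The state is a dict: "time_s": time; "qpos": joint angles; "joint_vel": joint speeds; "tau": joint torques, N m; "ee_pos": TCP position; "eef_rot": TCP orientation; "force": force on the tool from outside, world axes, zero at the start; "moment": the same for the moment, N m; "grip_width": finger opening in m; "grip_force": force on a finger pad.
Only numpy, scipy, OpenCV 4.12 (cv2) and the standard library are available. Lean on these libraries where they do the work, as an engineer would, in place of code of your own. Each camera call takes 0.05 s, during which the arm holds its last target. There are 200 camera calls.

## Working session

There is one attempt and no reset: what is moved stays moved. The work goes in short steps, Python scripts to look and compute and a tool call to move; the robot and the scene stay as the last step left them, time stands still between calls to the robot, and variables do not carry over. Pictures are saved under pics/ and viewed, at most 10 in all, crops included, and the job is handed in when it is done.

Besides the shell and the picture viewer there is one more tool, called by a JSON object that holds its "op" and its "data", one argument or row to a line. send_rows: Moves the arm, as the interface text tells. Its arguments: {"type":"object","properties":{"rows":{"type":"array"},"force":{"type":"number"}},"required":["rows"]}

```bash
mkdir -p pics; cat > h.py <<'E'
from station import *
import numpy as np, cv2
def cloud(c):
    z=c["z_map"];K=np.array(c["camera_matrix"]);R,_=cv2.Rodrigues(np.array(c["rvec"],float));t=np.array(c["tvec"],float).ravel()
    v,u=np.mgrid[:480,:640]
    P=np.stack([(u-K[0,2])/K[0,0]*z,(v-K[1,2])/K[1,1]*z,z],-1)
    W=(P-t)@R
    W[z==0]=np.nan
    return W
E
python3 - <<'E'
from h import *
o=get_obs();print(o)
for n in("scene","top"):
    c=camera(n);cv2.imwrite(f"pics/{n}0.png",c["frame"][...,::-1]);np.savez(f"{n}0.npz",**c)
    print(n,c["camera_matrix"],c["rvec"],c["tvec"])
E
```

```text
{'time_s': 0.0, 'qpos': array([ 1.11238331e+00,  3.00439666e-01,  1.52157881e+00, -1.40792211e-05,
        1.32070353e+00, -6.66085143e-02]), 'joint_vel': array([ 0.00091537,  0.00026501, -0.00043408,  0.00062896,  0.00117835,
        0.00110375]), 'tau': array([-3.64042153e-04, -5.31805086e+01, -3.52731228e+01,  7.07781245e-02,
        2.44599703e-02, -1.13203441e-04]), 'ee_pos': array([0.2099151 , 0.50808122, 0.20490454]), 'eef_rot': array([-3.14046490e+00, -6.15616204e-05,  2.74979161e+00]), 'force': array([ 0.12186567, -0.16718076,  0.38443922]), 'moment': array([ 0.03220703, -0.01742977, -0.05415532]), 'grip_force': 0.0, 'grip_width': 0.0943722318157267}
scene [[568.2872156    0.         318.65431938]
 [  0.         568.2872156  237.30136096]
 [  0.           0.           1.        ]] [ 2.14952216  0.57773717 -0.3197804 ] [-0.45266052 -0.10203176  1.54965931]
top [[534.31013188   0.         324.4044531 ]
 [  0.         534.31013188 242.19986354]
 [  0.           0.           1.        ]] [ 2.19677709 -2.15909183  0.08372191] [-0.00944534  0.54331798  1.19295813]
```

View pics/top0.png

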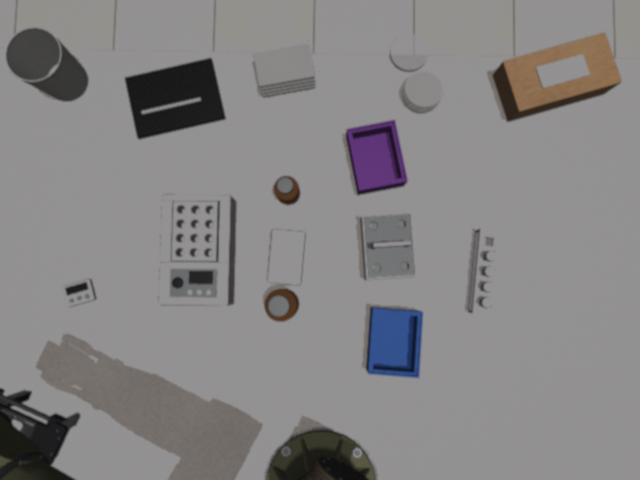

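View pics/scene0.png

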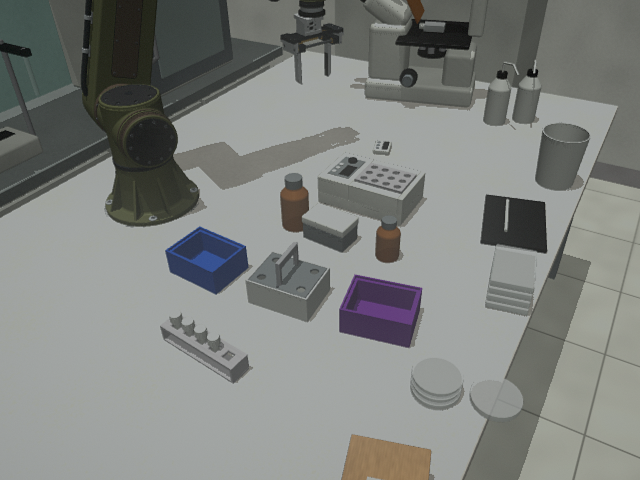

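The top view shows the rack at (387,245), the stand at (485,270) with four caps and its empty hole at the top end (489,241), the heater at (196,250), the tip box at (287,257) and the bottles at (287,189) and (281,304). The scene view agrees.

```bash
python3 - <<'E'
from h import *
c=dict(np.load("top0.npz"));W=cloud(c)
def box(m):
    p=W[m][:,:2].astype(np.float32);r=cv2.minAreaRect(p);return np.round(r[0],4),np.round(r[1],4),round(r[2],2),len(p),W[m][:,2].mean().round(4)
v,u=np.mgrid[:480,:640]
def reg(u0,u1,v0,v1,z0,z1): return (u>=u0)&(u<=u1)&(v>=v0)&(v<=v1)&(W[...,2]>z0)&(W[...,2]<z1)
print("plate",box(reg(355,418,205,288,.056,.07)))
print("bar",box(reg(355,418,205,288,.1,.13)))
print("heater",box(reg(150,245,185,315,.078,.1)))
print("tip",box(reg(260,312,222,295,.055,.075)))
print("bs",box(reg(270,305,170,210,.09,.12)))
print("bb",box(reg(260,300,280,325,.12,.16)))
print("stand",box(reg(465,502,222,318,.03,.048)))
m=reg(465,502,222,318,.058,.08)
n,l,s,ce=cv2.connectedComponentsWithStats(m.astype(np.uint8))
for i in range(1,n):
    if s[i,4]>8: print("cap",box(l==i))
# block dark region: bores = depth below
m=reg(165,225,200,265,-.1,.075)
n,l,s,ce=cv2.connectedComponentsWithStats(m.astype(np.uint8))
K=c["camera_matrix"];R=cv2.Rodrigues(c["rvec"])[0];t=c["tvec"].ravel();C=-R.T@t
def pix(uv,z):
    d=R.T@np.array([(uv[0]-K[0,2])/K[0,0],(uv[1]-K[1,2])/K[1,1],1]);return (C+d*(z-C[2])/d[2])[:2].round(4)
for i in range(1,n): print("bore",s[i,4],ce[i].round(1),pix(ce[i],.088))
crop=lambda a,b,c2,d,n:cv2.imwrite(n,cv2.resize(c["frame"][c2:d,a:b,::-1],None,fx=5,fy=5,interpolation=cv2.INTER_CUBIC))
f=np.hstack([cv2.resize(c["frame"][190:310,155:240],None,fx=4.5,fy=4.5,interpolation=2),cv2.resize(c["frame"][190:310,355:410],None,fx=4.5,fy=4.5,interpolation=2)])
print(f.shape)
E
```

```text
plate (array([ 0.5349, -0.1416]), array([0.1424, 0.1107]), 4.76, 2806, np.float64(0.0628))
bar (array([ 0.5346, -0.1407]), array([0.0104, 0.0787]), 4.84, 198, np.float64(0.119))
heater (array([0.518 , 0.2802]), array([0.2397, 0.1511]), 0.48, 7004, np.float64(0.0852))
tip (array([0.4957, 0.0843]), array([0.0746, 0.1411]), 86.18, 1828, np.float64(0.0646))
bs (array([0.6575, 0.0871]), array([0.0337, 0.0326]), 1.83, 211, np.float64(0.104))
bb (array([0.4021, 0.0904]), array([0.0406, 0.0427]), 0.63, 361, np.float64(0.1397))
stand (array([ 0.4827, -0.3607]), array([0.0469, 0.1901]), 84.42, 1228, np.float64(0.0398))
cap (array([ 0.516 , -0.3629]), array([0.0216, 0.0217]), 73.13, 100, np.float64(0.0689))
cap (array([ 0.483 , -0.3592]), array([0.022 , 0.0216]), 1.99, 102, np.float64(0.0688))
cap (array([ 0.4482, -0.3567]), array([0.0218, 0.0214]), 0.87, 105, np.float64(0.0691))
cap (array([ 0.4149, -0.3529]), array([0.0212, 0.0213]), 41.77, 103, np.float64(0.069))
bore 1 [173. 201.] [0.6219 0.3291]
bore 13 [218.9 207.8] [0.6087 0.229 ]
bore 39 [181.4 209.7] [0.6032 0.3101]
bore 38 [195.8 209.9] [0.6032 0.2789]
bore 43 [209.9 209.9] [0.6039 0.2483]
bore 1 [218. 216.] [0.5909 0.2304]
bore 41 [181.  223.9] [0.5723 0.3097]
bore 39 [195.2 223.9] [0.5728 0.2792]
bore 42 [209.5 224. ] [0.5732 0.2482]
bore 2 [218.  220.5] [0.5811 0.2301]
bore 1 [218. 223.] [0.5757 0.2299]
bore 1 [218. 225.] [0.5713 0.2298]
bore 26 [218.  239.2] [0.5406 0.2288]
bore 39 [180.5 237.9] [0.542  0.3096]
bore 43 [194.8 238. ] [0.5423 0.2788]
bore 44 [209.1 238.3] [0.5422 0.2481]
bore 41 [180.1 252.3] [0.511  0.3093]
bore 42 [194.4 252.5] [0.5112 0.2786]
bore 45 [208.8 252.6] [0.5113 0.2476]
bore 3 [217. 255.] [0.5065 0.2298]
bore 1 [171. 256.] [0.5027 0.3285]
bore 5 [174. 261.] [0.492  0.3217]
bore 1 [178. 261.] [0.4922 0.3131]
bore 3 [181. 261.] [0.4923 0.3066]
bore 2 [185.5 261. ] [0.4925 0.297 ]
bore 1 [217. 261.] [0.4936 0.2293]
(540, 630, 3)
```

{"op": "send_rows", "data": {
  "rows": [
    {"roll": -5.6,"jaw": 0.15},
    {"roll": -5.6,"jaw": 0.15},
    {"roll": -5.6,"jaw": 0.15},
    {"dx": -8,"dy": -18,"jaw": 0.15},
    {"dx": -15,"dy": -35,"jaw": 0.15},
    {"dx": -15,"dy": -35,"jaw": 0.15},
    {"dx": -15,"dy": -35,"jaw": 0.15},
    {"dx": -15,"dy": -35,"jaw": 0.15},
    {"dx": -15,"dy": -35,"jaw": 0.15},
    {"dx": -15,"dy": -35,"jaw": 0.15},
    {"dx": -15,"dy": -35,"jaw": 0.15},
    {"dx": -15,"dy": -35,"jaw": 0.15}
  ],
  "force": 15
}}

```text
invalid input at $.rows[0]: expected keys dx, dy, dz, roll, jaw
```

```bash
cat >> h.py <<'E'
def d(x,y,z,yaw):
    "remaining tool-frame shift (mm) to x,y,z and roll (deg) to yaw"
    o=get_obs();R=cv2.Rodrigues(np.zeros(3))[0];r,p,w=o["eef_rot"]
    c,s=np.cos,np.sin
    Rz=np.array([[c(w),-s(w),0],[s(w),c(w),0],[0,0,1]]);Ry=np.array([[c(p),0,s(p)],[0,1,0],[-s(p),0,c(p)]]);Rx=np.array([[1,0,0],[0,c(r),-s(r)],[0,s(r),c(r)]])
    T=Rz@Ry@Rx
    print("t",round(o["time_s"],2),"pos",o["ee_pos"].round(4),"rpy",np.degrees(o["eef_rot"]).round(2),"w",round(o["grip_width"],4),"gf",round(o["grip_force"],1),"F",o["force"].round(1),"q6",round(o["qpos"][5],2))
    print("shift",(T.T@(np.array([x,y,z])-o["ee_pos"])*1000).round(1),"roll",round(-((yaw-np.degrees(w)+180)%360-180),2))
E
python3 -c "
from h import *
d(.483,-.359,.17,174.35)"
```

```text
t 0.1 pos [0.2099 0.5081 0.205 ] rpy [-179.94   -0.    157.55] w 0.0943 gf 0.0 F [0.  0.2 0.8] q6 -0.07
shift [-583.5 -697.1   35.6] roll -16.8
```

{"op": "send_rows", "data": {
  "rows": [
    {"dx": 0,"dy": 0,"dz": 0,"roll": -5.6,"jaw": 0.15},
    {"dx": 0,"dy": 0,"dz": 0,"roll": -5.6,"jaw": 0.15},
    {"dx": 0,"dy": 0,"dz": 0,"roll": -5.6,"jaw": 0.15},
    {"dx": -8,"dy": -18,"dz": 0,"roll": 0,"jaw": 0.15},
    {"dx": -15,"dy": -35,"dz": 0,"roll": 0,"jaw": 0.15},
    {"dx": -15,"dy": -35,"dz": 0,"roll": 0,"jaw": 0.15},
    {"dx": -15,"dy": -35,"dz": 0,"roll": 0,"jaw": 0.15},
    {"dx": -15,"dy": -35,"dz": 0,"roll": 0,"jaw": 0.15},
    {"dx": -15,"dy": -35,"dz": 0,"roll": 0,"jaw": 0.15},
    {"dx": -15,"dy": -35,"dz": 0,"roll": 0,"jaw": 0.15},
    {"dx": -15,"dy": -35,"dz": 0,"roll": 0,"jaw": 0.15},
    {"dx": -15,"dy": -35,"dz": 0,"roll": 0,"jaw": 0.15}
  ],
  "force": 15
}}

```text
time_s: 1.1
ee_pos: [0.3079, 0.1974, 0.2054]
eef_rot: [3.142, 0.0, 3.043]
force: [1.8, 0.1, -0.3]
grip_width: 0.0399
grip_force: 0.0
```

```bash
python3 -c "
from h import *
d(.483,-.359,.17,174.35)"
```

```text
t 1.1 pos [0.3079 0.1974 0.2054] rpy [1.8000e+02 1.0000e-02 1.7438e+02] w 0.0399 gf 0.0 F [ 1.8  0.1 -0.3] q6 -1.0
shift [-228.7 -536.6   35.4] roll 0.03
```

{"op": "send_rows", "data": {
  "rows": [
    {"dx": -15,"dy": -35,"dz": 0,"roll": 0,"jaw": 0.15},
    {"dx": -15,"dy": -35,"dz": 0,"roll": 0,"jaw": 0.15},
    {"dx": -15,"dy": -35,"dz": 0,"roll": 0,"jaw": 0.15},
    {"dx": -15,"dy": -35,"dz": 0,"roll": 0,"jaw": 0.15},
    {"dx": -15,"dy": -35,"dz": 0,"roll": 0,"jaw": 0.15},
    {"dx": -15,"dy": -35,"dz": 0,"roll": 0,"jaw": 0.15},
    {"dx": -15,"dy": -35,"dz": 0,"roll": 0,"jaw": 0.15},
    {"dx": -15,"dy": -35,"dz": 0,"roll": 0,"jaw": 0.15},
    {"dx": -15,"dy": -35,"dz": 0,"roll": 0,"jaw": 0.15},
    {"dx": -15,"dy": -35,"dz": 0,"roll": 0,"jaw": 0.15},
    {"dx": -15,"dy": -35,"dz": 0,"roll": 0,"jaw": 0.15},
    {"dx": -15,"dy": -35,"dz": 0,"roll": 0,"jaw": 0.15}
  ]
}}

```text
time_s: 2.1
ee_pos: [0.4459, -0.2385, 0.2051]
eef_rot: [3.141, -0.0, 3.043]
force: [0.8, 0.5, 0.9]
grip_width: 0.0398
grip_force: 0.0
```

{"op": "send_rows", "data": {
  "rows": [
    {"dx": -15,"dy": -35,"dz": 10,"roll": 0,"jaw": 0.15},
    {"dx": -15,"dy": -35,"dz": 10,"roll": 0,"jaw": 0.15},
    {"dx": -12,"dy": -30,"dz": 10,"roll": 0,"jaw": 0.15},
    {"dx": -6,"dy": -17,"dz": 5,"roll": 0,"jaw": 0.15},
    {"dx": 0,"dy": 0,"dz": 0,"roll": 0,"jaw": 0.15},
    {"dx": 0,"dy": 0,"dz": 0,"roll": 0,"jaw": 0.15}
  ]
}}

```text
time_s: 2.6
ee_pos: [0.4817, -0.3579, 0.1694]
eef_rot: [3.14, -0.002, 3.042]
force: [0.2, 0.2, 0.6]
grip_width: 0.0401
grip_force: 0.0
```

```bash
python3 - <<'E'
from h import *
d(.483,-.359,.17,174.35)
c=camera("wrist");cv2.imwrite("pics/w1.png",c["frame"][...,::-1]);np.savez("w1.npz",**c)
R=cv2.Rodrigues(np.array(c["rvec"]))[0];print(c["camera_matrix"],-R.T@np.ravel(c["tvec"]),R)
c=camera("top");np.savez("top1.npz",**c)
E
```

```text
t 2.6 pos [ 0.4817 -0.3579  0.1694] rpy [ 1.7993e+02 -9.0000e-02  1.7429e+02] w 0.0401 gf 0.0 F [0.2 0.2 0.6] q6 -2.17
shift [-1.4 -1.  -0.6] roll -0.06
[[371.64829954   0.         318.59562753]
 [  0.         371.64829954 233.51790778]
 [  0.           0.           1.        ]] [ 0.40813016 -0.34962825  0.3488074 ] [[ 9.93923525e-02  9.95048148e-01  5.85392361e-04]
 [ 9.62367616e-01 -9.62774957e-02  2.54124409e-01]
 [ 2.52922383e-01 -2.46946602e-02 -9.67171361e-01]]
```

View pics/w1.png

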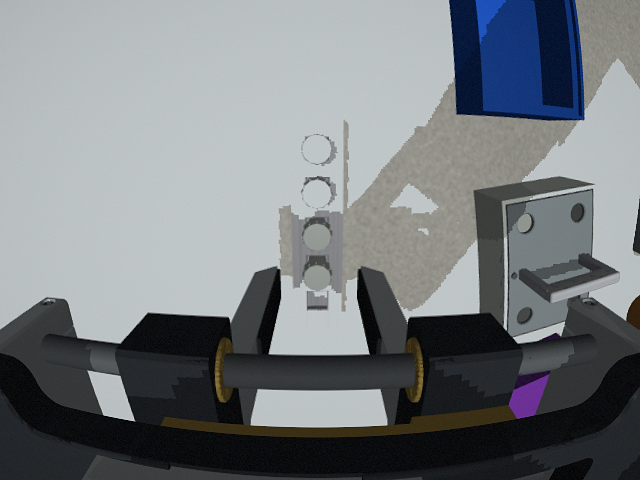

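The wrist view shows the caps at (317,149), (318,192), (316,236) and (317,277), with the fingers straddling the row and the rack at the right. Next I'll compute the same points from this camera and compare.

```bash
cat >> h.py <<'E'
def wcloud(c):
    z=c["z_map"].astype(float);K=np.array(c["camera_matrix"]);R=cv2.Rodrigues(np.array(c["rvec"],float))[0];t=np.ravel(c["tvec"]).astype(float)
    v,u=np.mgrid[:480,:640];a=(u-K[0,2])/K[0,0];b=(v-K[1,2])/K[1,1];th=np.hypot(a,b)+1e-9
    k=np.tan(np.minimum(th,1.5))/th
    W=(np.stack([a*k*z,b*k*z,z],-1)-t)@R; W[z==0]=np.nan
    return W
def comps(W,m,nmin):
    n,l,s,ce=cv2.connectedComponentsWithStats(m.astype(np.uint8))
    for i in range(1,n):
        if s[i,4]>nmin:
            p=W[l==i];r=cv2.minAreaRect(p[:,:2].astype(np.float32));(cx,cy),rad=cv2.minEnclosingCircle(p[:,:2].astype(np.float32))
            print("c",np.round(r[0],4),"size",np.round(r[1],4),round(r[2],2),"z",np.median(p[:,2]).round(4),"circ",round(cx,4),round(cy,4),round(rad,4),"n",len(p))
E
python3 - <<'E'
from h import *
c=dict(np.load("w1.npz"));W=wcloud(c);x,y,z=W[...,0],W[...,1],W[...,2]
print("caps");comps(W,(z>.065)&(z<.075)&(abs(y+.36)<.05)&(abs(x-.47)<.1),40)
print("plate");comps(W,(z>.057)&(z<.068)&(abs(y+.14)<.09)&(abs(x-.535)<.1),100)
print("bar");comps(W,(z>.105)&(z<.128)&(abs(y+.14)<.09)&(abs(x-.535)<.1),30)
W=cloud(dict(np.load("top0.npz")));x,y,z=W[...,0],W[...,1],W[...,2]
print("top holes");comps(W,(z<.045)&(abs(y+.1412)<.044)&(abs(x-.535)<.058),3)
E
```

```text
caps
c [ 0.4158 -0.3526] size [0.023  0.0232] 77.26 z 0.07 circ 0.4161 -0.3525 0.0124 n 723
c [ 0.4496 -0.3553] size [0.0226 0.0234] 2.64 z 0.07 circ 0.4498 -0.3553 0.0122 n 702
c [ 0.4834 -0.3583] size [0.0224 0.0232] 7.4 z 0.07 circ 0.4837 -0.3587 0.0123 n 668
c [ 0.517  -0.3617] size [0.0233 0.0225] 33.91 z 0.0699 circ 0.5168 -0.3616 0.0123 n 615
plate
c [ 0.536  -0.1392] size [0.1437 0.1123] 4.79 z 0.0629 circ 0.5307 -0.1406 0.0861 n 10166
bar
c [ 0.535  -0.1401] size [0.0116 0.0809] 5.08 z 0.1184 circ 0.5339 -0.1402 0.0407 n 1394
top holes
c [ 0.5844 -0.1118] size [0.0144 0.0144] 0.07 z 0.0042 circ 0.5843 -0.1116 0.0087 n 45
c [ 0.5879 -0.1759] size [0.0097 0.0132] 3.85 z 0.0044 circ 0.5873 -0.1758 0.0069 n 32
c [ 0.492  -0.1802] size [0.0076 0.0161] 89.93 z 0.0048 circ 0.492 -0.1816 0.0084 n 27
c [ 0.4887 -0.1205] size [0.0162 0.0169] 1.76 z 0.0039 circ 0.4879 -0.1199 0.0092 n 49
```

{"op": "send_rows", "data": {
  "rows": [
    {"dx": -2,"dy": -0.4,"dz": 0,"roll": 0,"jaw": 0.15},
    {"dx": 0,"dy": 0,"dz": 30,"roll": 0,"jaw": 0.15},
    {"dx": 0,"dy": 0,"dz": 30,"roll": 0,"jaw": 0.15},
    {"dx": 0,"dy": 0,"dz": 30,"roll": 0,"jaw": 0.15},
    {"dx": 0,"dy": 0,"dz": 18,"roll": 0,"jaw": 0.15},
    {"dx": 0,"dy": 0,"dz": 8,"roll": 0,"jaw": 0.15},
    {"dx": 0,"dy": 0,"dz": 0,"roll": 0,"jaw": 0.15},
    {"dx": 0,"dy": 0,"dz": 0,"roll": 0,"jaw": 1},
    {"dx": 0,"dy": 0,"dz": 0,"roll": 0,"jaw": 1},
    {"dx": 0,"dy": 0,"dz": 0,"roll": 0,"jaw": 1},
    {"dx": 0,"dy": 0,"dz": 0,"roll": 0,"jaw": 1}
  ]
}}

```text
time_s: 3.62
ee_pos: [0.4846, -0.3587, 0.0559]
eef_rot: [-3.14, 0.002, 3.043]
force: [0.3, 0.2, 5.1]
grip_width: 0.0225
grip_force: 15.0
```

```bash
python3 -c "
from h import *
d(.4836,-.3585,.053,174.35)"
```

```text
t 3.62 pos [ 0.4846 -0.3587  0.0559] rpy [-1.7992e+02  1.1000e-01  1.7436e+02] w 0.0225 gf 15.0 F [0.3 0.2 5.1] q6 -2.17
shift [1.1 0.1 2.9] roll 0.01
```

{"op": "send_rows", "data": {
  "rows": [
    {"dx": 0,"dy": 0,"dz": -15,"roll": 0,"jaw": 1},
    {"dx": 0,"dy": 0,"dz": -35,"roll": 0,"jaw": 1},
    {"dx": 0,"dy": 0,"dz": -35,"roll": 0,"jaw": 1},
    {"dx": 0,"dy": 0,"dz": -30,"roll": 0,"jaw": 1},
    {"dx": 0,"dy": 0,"dz": -9,"roll": 0,"jaw": 1},
    {"dx": 0,"dy": 0,"dz": 0,"roll": 0,"jaw": 1}
  ]
}}

```text
time_s: 4.12
ee_pos: [0.4849, -0.3589, 0.1817]
eef_rot: [-3.139, 0.004, 3.043]
force: [0.4, -0.6, 0.3]
grip_width: 0.0229
grip_force: 15.0
```

{"op": "send_rows", "data": {
  "rows": [
    {"dx": -5,"dy": 18,"dz": 0,"roll": 0,"jaw": 1},
    {"dx": -9,"dy": 35,"dz": 0,"roll": 0,"jaw": 1},
    {"dx": -10,"dy": 35,"dz": 0,"roll": 0,"jaw": 1},
    {"dx": -9,"dy": 35,"dz": 0,"roll": 0,"jaw": 1},
    {"dx": -9,"dy": 35,"dz": 0,"roll": 0,"jaw": 1},
    {"dx": -9,"dy": 35,"dz": 0,"roll": 0,"jaw": 1},
    {"dx": -9,"dy": 35,"dz": 0,"roll": 0,"jaw": 1},
    {"dx": -5,"dy": 20,"dz": 0,"roll": 0,"jaw": 1},
    {"dx": -4,"dy": 13,"dz": 0,"roll": 0,"jaw": 1},
    {"dx": 0,"dy": 0,"dz": 0,"roll": 0,"jaw": 1},
    {"dx": 0,"dy": 0,"dz": 0,"roll": 0,"jaw": 1},
    {"dx": 0,"dy": 0,"dz": 0,"roll": 0,"jaw": 1}
  ]
}}

```text
time_s: 5.12
ee_pos: [0.578, -0.1064, 0.1778]
eef_rot: [-3.141, -0.001, 3.042]
force: [-0.3, -0.1, -0.9]
grip_width: 0.0231
grip_force: 15.0
```

```bash
python3 - <<'E'
from h import *
d(.5792,-.1057,.18,174.35)
c=camera("wrist");cv2.imwrite("pics/w2.png",c["frame"][...,::-1]);np.savez("w2.npz",**c)
W=wcloud(c);x,y,z=W[...,0],W[...,1],W[...,2]
print("plate");comps(W,(z>.057)&(z<.068)&(abs(y+.14)<.09)&(abs(x-.535)<.1),100)
print("bar");comps(W,(z>.105)&(z<.128)&(abs(y+.14)<.09)&(abs(x-.535)<.02),30)
print("holes");comps(W,(z<.056)&(abs(y+.1405)<.05)&(abs(x-.535)<.06),20)
E
```

```text
t 5.12 pos [ 0.578  -0.1064  0.1778] rpy [-1.7999e+02 -5.0000e-02  1.7430e+02] w 0.0231 gf 15.0 F [-0.3 -0.1 -0.9] q6 -1.72
shift [-1.2  0.8 -2.2] roll -0.05
plate
c [ 0.5361 -0.1395] size [0.1434 0.1111] 4.72 z 0.063 circ 0.5358 -0.1392 0.0895 n 19336
bar
c [ 0.5358 -0.1392] size [0.0108 0.0793] 4.62 z 0.1198 circ 0.5344 -0.1393 0.0398 n 1984
holes
c [ 0.4845 -0.1152] size [0.0198 0.0191] 84.19 z 0.0042 circ 0.4839 -0.1148 0.0105 n 370
c [ 0.4898 -0.1839] size [0.0204 0.0106] 0.55 z 0.0058 circ 0.4899 -0.1883 0.0103 n 334
c [ 0.5895 -0.1058] size [0.0107 0.0199] 1.89 z 0.0052 circ 0.5923 -0.1057 0.0101 n 320
c [ 0.5927 -0.1777] size [0.0127 0.0064] 50.68 z 0.018 circ 0.5902 -0.1757 0.0064 n 113
```

View pics/w2.png

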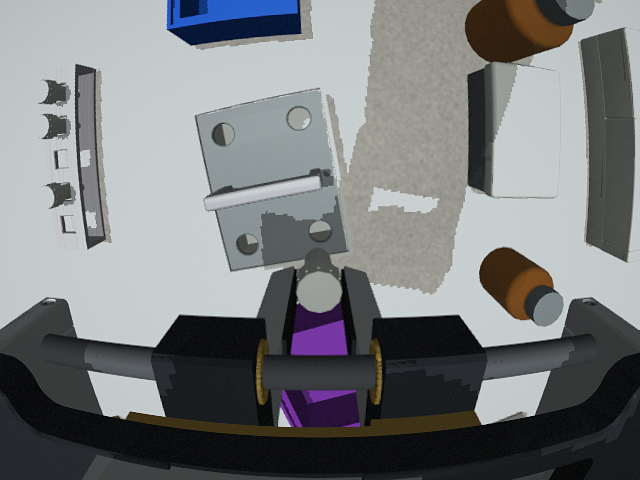

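The tube is held, with its cap at (319,292). The hole I want is at (319,230) and is clearly visible, as are the bystanders. I'll check the holes by ray-plane intersection and check the cap against the TCP.

```bash
cat >> h.py <<'E'
def holes(c,zp=.063):
    W=wcloud(c);R=cv2.Rodrigues(np.array(c["rvec"],float))[0];C=-R.T@np.ravel(c["tvec"])
    k=(zp-C[2])/(W[...,2]-C[2]);P=C+(W-C)*k[...,None]
    m=np.nan_to_num(W[...,2],nan=9)<.0595
    ex=np.array([np.cos(np.radians(4.75)),np.sin(np.radians(4.75))]);ey=np.array([-ex[1],ex[0]])
    q=P[...,:2]-[.536,-.1395];a=q@ex;b=q@ey
    for sx in(-1,1):
        for sy in(-1,1):
            w=m&(np.hypot(a-sx*.0465,b-sy*.031)<.0125)
            if w.sum()>20:
                p=P[w][:,:2];(cx,cy),r=cv2.minEnclosingCircle(p.astype(np.float32));print(sx,sy,"circ",round(cx,4),round(cy,4),round(r,4),"mean",p.mean(0).round(4),w.sum())
E
python3 - <<'E'
from h import *
c=dict(np.load("w2.npz"));holes(c)
W=wcloud(c);x,y,z=W[...,0],W[...,1],W[...,2]
m=np.zeros(z.shape,bool);m[270:320,285:355]=1
comps(W,m&(z>.187)&(z<.197),50)
m=np.zeros(z.shape,bool);m[240:320,295:345]=1
for lo in(.13,.14,.15,.16):
  p=W[m&(z>lo)&(z<lo+.01)];print(lo,len(p),p.mean(0).round(4) if len(p) else '')
E
```

```text
-1 -1 circ 0.4922 -0.1737 0.0089 mean [ 0.4921 -0.1736] 348
-1 1 circ 0.4871 -0.1118 0.0091 mean [ 0.4871 -0.112 ] 392
1 -1 circ 0.5842 -0.166 0.0092 mean [ 0.584  -0.1658] 322
1 1 circ 0.5828 -0.1048 0.0075 mean [ 0.5792 -0.1048] 340
c [ 0.5767 -0.1036] size [0.0226 0.0332] 3.24 z 0.1917 circ 0.5727 -0.1045 0.0175 n 1883
0.13 3 [ 0.5717 -0.1054  0.1353]
0.14 87 [ 0.571  -0.1061  0.1463]
0.15 122 [ 0.5704 -0.1055  0.1546]
0.16 27 [ 0.5699 -0.1054  0.1611]
```

```bash
python3 - <<'E'
from h import *
c=dict(np.load("w2.npz"));W=wcloud(c)
R=cv2.Rodrigues(c["rvec"])[0];C=-R.T@np.ravel(c["tvec"])
g=cv2.cvtColor(c["frame"],cv2.COLOR_RGB2GRAY)
# row/col profiles through the cap
print("row292",g[292,285:355:2]);print("col319 z",(W[262:322:3,319,2]*1000).round(0), (W[262:322:3,319,0]*1000).round(1))
print("row z",(W[292,285:355:3,2]*1000).round(0),(W[292,285:355:3,1]*1000).round(1))
E
```

```text
row292 [ 68  71  67  12   2  49 156 157 156 157 156 156 158 156 156 157 157 156
 159 156 157 156 156 156 157 158 156 157 131   1  12   7  71  69  69]
col319 z [181. 187. 189. 191. 192. 193. 191. 192. 192. 191. 192. 192. 192. 191.
 191. 192. 191.  37.  43.  50.] [565.3 564.7 565.5 566.4 567.3 568.7 570.7 572.1 573.6 575.6 576.8 578.4
 579.9 581.9 583.5 584.8 586.7 666.8 666.7 666.5]
row z [212. 211. 207. 205. 192. 193. 191. 192. 193. 192. 192. 192. 191. 192.
 191. 191. 192. 192. 193. 191. 208. 211. 212. 211.] [-118.6 -117.5 -116.7 -115.7 -115.6 -114.2 -112.8 -111.4 -109.9 -108.5
 -107.  -105.6 -104.1 -102.7 -101.2  -99.8  -98.3  -96.9  -95.5  -94.
  -93.1  -91.9  -90.6  -89.3]
```

{"op": "send_rows", "data": {
  "rows": [
    {"dx": -2,"dy": 1,"dz": 0,"roll": 0,"jaw": 1},
    {"dx": 0,"dy": 0,"dz": 15,"roll": 0,"jaw": 1},
    {"dx": 0,"dy": 0,"dz": 25,"roll": 0,"jaw": 1},
    {"dx": 0,"dy": 0,"dz": 15,"roll": 0,"jaw": 1},
    {"dx": 0,"dy": 0,"dz": 10,"roll": 0,"jaw": 1},
    {"dx": 0,"dy": 0,"dz": 10,"roll": 0,"jaw": 1},
    {"dx": 0,"dy": 0,"dz": 8,"roll": 0,"jaw": 1},
    {"dx": 0,"dy": 0,"dz": 8,"roll": 0,"jaw": 1},
    {"dx": 0,"dy": 0,"dz": 4,"roll": 0,"jaw": 1},
    {"dx": 0,"dy": 0,"dz": 0,"roll": 0,"jaw": 1}
  ]
}}

```text
time_s: 6.0
ee_pos: [0.5803, -0.1045, 0.0828]
eef_rot: [3.141, -0.001, 3.043]
force: [-0.8, -0.3, -1.3]
grip_width: 0.0223
grip_force: 15.0
```

```bash
python3 -c "
from h import *
d(.5801,-.1056,.0705,174.35)"
```

```text
t 6.0 pos [ 0.5803 -0.1045  0.0828] rpy [ 1.7999e+02 -5.0000e-02  1.7435e+02] w 0.0223 gf 15.0 F [-0.8 -0.3 -1.3] q6 -1.71
shift [ 0.1 -1.1 12.3] roll -0.0
```

{"op": "send_rows", "data": {
  "rows": [
    {"dx": 0,"dy": -0.7,"dz": 4,"roll": 0,"jaw": 1},
    {"dx": 0,"dy": 0,"dz": 4,"roll": 0,"jaw": 1},
    {"dx": 0,"dy": 0,"dz": 3,"roll": 0,"jaw": 1},
    {"dx": 0,"dy": 0,"dz": 0,"roll": 0,"jaw": 1},
    {"dx": 0,"dy": 0,"dz": 0,"roll": 0,"jaw": 1}
  ]
}}

```text
time_s: 6.42
ee_pos: [0.5804, -0.1052, 0.0724]
eef_rot: [3.142, -0.0, 3.043]
force: [-0.3, 0.2, 0.2]
grip_width: 0.0222
grip_force: 15.0
```

```bash
python3 -c "
from h import *
d(.5801,-.1056,.0705,174.35)"
```

```text
t 6.42 pos [ 0.5804 -0.1052  0.0724] rpy [ 1.8000e+02 -1.0000e-02  1.7435e+02] w 0.0222 gf 15.0 F [-0.3  0.2  0.2] q6 -1.71
shift [ 0.3 -0.4  1.9] roll 0.0
```

{"op": "send_rows", "data": {
  "rows": [
    {"dx": 0,"dy": 0,"dz": 3,"roll": 0,"jaw": 1},
    {"dx": 0,"dy": 0,"dz": 0,"roll": 0,"jaw": 1},
    {"dx": 0,"dy": 0,"dz": 0,"roll": 0,"jaw": 0.15},
    {"dx": 0,"dy": 0,"dz": 0,"roll": 0,"jaw": 0.15},
    {"dx": 0,"dy": 0,"dz": 0,"roll": 0,"jaw": 0.15},
    {"dx": 0,"dy": 0,"dz": -15,"roll": 0,"jaw": 0.15},
    {"dx": 0,"dy": 0,"dz": -30,"roll": 0,"jaw": 0.15},
    {"dx": 0,"dy": 0,"dz": -30,"roll": 0,"jaw": 0.15},
    {"dx": 0,"dy": 0,"dz": -20,"roll": 0,"jaw": 0.15}
  ]
}}

```text
time_s: 7.17
ee_pos: [0.5809, -0.1053, 0.1673]
eef_rot: [-3.141, 0.002, 3.043]
force: [0.8, -0.4, 0.7]
grip_width: 0.0399
grip_force: 0.0
```

{"op": "send_rows", "data": {
  "rows": [
    {"dx": 3,"dy": -20,"dz": 0,"roll": 0,"jaw": 0.15},
    {"dx": 5,"dy": -35,"dz": 0,"roll": 0,"jaw": 0.15},
    {"dx": 5,"dy": -35,"dz": 0,"roll": 0,"jaw": 0.15},
    {"dx": 5,"dy": -35,"dz": 0,"roll": 0,"jaw": 0.15},
    {"dx": 5,"dy": -35,"dz": 0,"roll": 0,"jaw": 0.15},
    {"dx": 5,"dy": -35,"dz": 0,"roll": 0,"jaw": 0.15},
    {"dx": 5,"dy": -35,"dz": 0,"roll": 0,"jaw": 0.15},
    {"dx": 3,"dy": -20,"dz": 0,"roll": 0,"jaw": 0.15},
    {"dx": 1,"dy": -12,"dz": 0,"roll": 0,"jaw": 0.15},
    {"dx": 0,"dy": 0,"dz": 0,"roll": 0,"jaw": 0.15},
    {"dx": 0,"dy": 0,"dz": 0,"roll": 0,"jaw": 0.15},
    {"dx": 0,"dy": 0,"dz": 0,"roll": 0,"jaw": 0.15}
  ]
}}

```text
time_s: 8.17
ee_pos: [0.5184, -0.361, 0.1645]
eef_rot: [3.141, -0.0, 3.044]
force: [-1.0, -0.1, -0.5]
grip_width: 0.0401
grip_force: 0.0
```

```bash
python3 - <<'E'
from h import *
d(.518,-.362,.054,174.35)
c=camera("wrist")
W=wcloud(c);x,y,z=W[...,0],W[...,1],W[...,2]
comps(W,(z>.065)&(z<.074)&(abs(y+.36)<.05)&(abs(x-.47)<.1),40)
print("rackcaps");comps(W,(z>.075)&(z<.1)&(abs(y+.14)<.06)&(abs(x-.535)<.08),20)
W=cloud(camera("top"));x,y,z=W[...,0],W[...,1],W[...,2]
comps(W,(z>.074)&(z<.1)&(abs(y+.14)<.06)&(abs(x-.535)<.08),5)
E
```

```text
t 8.17 pos [ 0.5184 -0.361   0.1645] rpy [179.98  -0.   174.42] w 0.0401 gf 0.0 F [-1.  -0.1 -0.5] q6 -2.14
shift [  0.3  -1.1 110.5] roll 0.07
c [ 0.4162 -0.3522] size [0.0229 0.0228] 72.32 z 0.0699 circ 0.4161 -0.3518 0.0121 n 730
c [ 0.4498 -0.3555] size [0.0226 0.0235] 70.15 z 0.0699 circ 0.4501 -0.3554 0.0123 n 749
c [ 0.517  -0.3623] size [0.0234 0.023 ] 61.09 z 0.07 circ 0.5176 -0.3616 0.0127 n 687
rackcaps
c [ 0.5308 -0.1068] size [0.007  0.0119] 59.72 z 0.0852 circ 0.5324 -0.1046 0.0058 n 174
c [ 0.537 -0.178] size [0.0071 0.0124] 55.54 z 0.0883 circ 0.5387 -0.1758 0.0061 n 253
c [ 0.5784 -0.1058] size [0.0231 0.0231] 35.57 z 0.0824 circ 0.5784 -0.1057 0.0126 n 402
c [ 0.578  -0.1069] size [0.0215 0.0219] 0.04 z 0.0829 circ 0.5776 -0.1061 0.0119 n 90
```

{"op": "send_rows", "data": {
  "rows": [
    {"dx": 0,"dy": -1,"dz": 15,"roll": 0,"jaw": 0.15},
    {"dx": 0,"dy": 0,"dz": 30,"roll": 0,"jaw": 0.15},
    {"dx": 0,"dy": 0,"dz": 30,"roll": 0,"jaw": 0.15},
    {"dx": 0,"dy": 0,"dz": 20,"roll": 0,"jaw": 0.15},
    {"dx": 0,"dy": 0,"dz": 12,"roll": 0,"jaw": 0.15},
    {"dx": 0,"dy": 0,"dz": 3,"roll": 0,"jaw": 0.15},
    {"dx": 0,"dy": 0,"dz": 0,"roll": 0,"jaw": 0.15},
    {"dx": 0,"dy": 0,"dz": 0,"roll": 0,"jaw": 1},
    {"dx": 0,"dy": 0,"dz": 0,"roll": 0,"jaw": 1},
    {"dx": 0,"dy": 0,"dz": 0,"roll": 0,"jaw": 1},
    {"dx": 0,"dy": 0,"dz": 0,"roll": 0,"jaw": 1}
  ]
}}

```text
time_s: 9.18
ee_pos: [0.5182, -0.3636, 0.0557]
eef_rot: [-3.141, 0.002, 3.043]
force: [-0.2, -0.9, 4.1]
grip_width: 0.0227
grip_force: 15.0
```

{"op": "send_rows", "data": {
  "rows": [
    {"dx": 0,"dy": 0,"dz": -15,"roll": 0,"jaw": 1},
    {"dx": 0,"dy": 0,"dz": -35,"roll": 0,"jaw": 1},
    {"dx": 0,"dy": 0,"dz": -35,"roll": 0,"jaw": 1},
    {"dx": 0,"dy": 0,"dz": -20,"roll": 0,"jaw": 1},
    {"dx": 0,"dy": 0,"dz": 0,"roll": 0,"jaw": 1}
  ]
}}

```text
time_s: 9.6
ee_pos: [0.5191, -0.3644, 0.1652]
eef_rot: [-3.137, 0.007, 3.043]
force: [1.5, -0.6, 0.6]
grip_width: 0.0224
grip_force: 15.0
```

```bash
python3 -c "
from h import *
d(.5852,-.1672,.16,174.35)"
```

```text
t 9.6 pos [ 0.5191 -0.3644  0.1652] rpy [-179.74    0.39  174.35] w 0.0224 gf 15.0 F [ 1.5 -0.6  0.6] q6 -2.14
shift [-46.3 202.8   4.6] roll 0.0
```

{"op": "send_rows", "data": {
  "rows": [
    {"dx": -4,"dy": 18,"dz": 0,"roll": 0,"jaw": 1},
    {"dx": -8,"dy": 35,"dz": 0,"roll": 0,"jaw": 1},
    {"dx": -8,"dy": 35,"dz": 0,"roll": 0,"jaw": 1},
    {"dx": -8,"dy": 35,"dz": 0,"roll": 0,"jaw": 1},
    {"dx": -8,"dy": 35,"dz": 0,"roll": 0,"jaw": 1},
    {"dx": -6,"dy": 27,"dz": 0,"roll": 0,"jaw": 1},
    {"dx": -4,"dy": 17,"dz": 0,"roll": 0,"jaw": 1},
    {"dx": 0,"dy": 0,"dz": 0,"roll": 0,"jaw": 1},
    {"dx": 0,"dy": 0,"dz": 0,"roll": 0,"jaw": 1},
    {"dx": 0,"dy": 0,"dz": 0,"roll": 0,"jaw": 1}
  ]
}}

```text
time_s: 10.43
ee_pos: [0.5831, -0.1675, 0.1591]
eef_rot: [-3.141, -0.0, 3.043]
force: [0.3, -0.6, -1.3]
grip_width: 0.0222
grip_force: 15.0
```

```bash
cat >> h.py <<'E'
def capcheck(c):
    W=wcloud(c);z0=get_obs()["ee_pos"]
    m=np.zeros(W.shape[:2],bool);m[262:325,290:348]=1
    m&=(abs(W[...,2]-z0[2]-.014)<.003)
    ys=[];xs=[]
    p=W[m];print("cap n",len(p),"x",np.percentile(p[:,0],[0.5,99.5]).round(4),"y",np.percentile(p[:,1],[.5,99.5]).round(4),"mid",((np.percentile(p,0.5,0)+np.percentile(p,99.5,0))/2).round(4))
E
python3 - <<'E'
from h import *
c=dict(np.load("w2.npz"));
d(.5852,-.1672,.071,174.35)
c=camera("wrist");holes(c);capcheck(c)
E
```

```text
t 10.43 pos [ 0.5831 -0.1675  0.1591] rpy [-1.7999e+02 -3.0000e-02  1.7433e+02] w 0.0222 gf 15.0 F [ 0.3 -0.6 -1.3] q6 -1.81
shift [-2.1  0.5 88.1] roll -0.02
-1 -1 circ 0.4921 -0.1741 0.0092 mean [ 0.4923 -0.1739] 451
-1 1 circ 0.4872 -0.113 0.0093 mean [ 0.4872 -0.1128] 433
1 -1 circ 0.5841 -0.1664 0.009 mean [ 0.584  -0.1664] 385
cap n 1676 x [0.571  0.5926] y [-0.1786 -0.1527] mid [ 0.5818 -0.1657  0.1727]
```

{"op": "send_rows", "data": {
  "rows": [
    {"dx": -2.2,"dy": 0,"dz": 10,"roll": 0,"jaw": 1},
    {"dx": 0,"dy": 0,"dz": 20,"roll": 0,"jaw": 1},
    {"dx": 0,"dy": 0,"dz": 10,"roll": 0,"jaw": 1},
    {"dx": 0,"dy": 0,"dz": 10,"roll": 0,"jaw": 1},
    {"dx": 0,"dy": 0,"dz": 8,"roll": 0,"jaw": 1},
    {"dx": 0,"dy": 0,"dz": 8,"roll": 0,"jaw": 1},
    {"dx": 0,"dy": 0,"dz": 8,"roll": 0,"jaw": 1},
    {"dx": 0,"dy": 0,"dz": 4,"roll": 0,"jaw": 1},
    {"dx": 0,"dy": 0,"dz": 0,"roll": 0,"jaw": 1}
  ]
}}

```text
time_s: 11.23
ee_pos: [0.5853, -0.1669, 0.0805]
eef_rot: [3.141, -0.001, 3.043]
force: [1.1, 1.3, -0.2]
grip_width: 0.0224
grip_force: 15.0
```

```bash
python3 -c "
from h import *
d(.5852,-.1675,.0695,174.35)"
```

```text
t 11.23 pos [ 0.5853 -0.1669  0.0805] rpy [ 1.7998e+02 -6.0000e-02  1.7435e+02] w 0.0224 gf 15.0 F [ 1.1  1.3 -0.2] q6 -1.81
shift [ 0.  -0.6 11. ] roll 0.0
```

{"op": "send_rows", "data": {
  "rows": [
    {"dx": 0,"dy": -0.4,"dz": 4,"roll": 0,"jaw": 1},
    {"dx": 0,"dy": 0,"dz": 4,"roll": 0,"jaw": 1},
    {"dx": 0,"dy": 0,"dz": 3,"roll": 0,"jaw": 1},
    {"dx": 0,"dy": 0,"dz": 0,"roll": 0,"jaw": 1}
  ]
}}

```text
time_s: 11.57
ee_pos: [0.5853, -0.1673, 0.0698]
eef_rot: [3.141, -0.001, 3.043]
force: [0.9, 0.4, -0.5]
grip_width: 0.0228
grip_force: 15.0
```

{"op": "send_rows", "data": {
  "rows": [
    {"dx": 0,"dy": 0,"dz": 0,"roll": 0,"jaw": 0.15},
    {"dx": 0,"dy": 0,"dz": 0,"roll": 0,"jaw": 0.15},
    {"dx": 0,"dy": 0,"dz": 0,"roll": 0,"jaw": 0.15},
    {"dx": 0,"dy": 0,"dz": -15,"roll": 0,"jaw": 0.15},
    {"dx": 0,"dy": 0,"dz": -30,"roll": 0,"jaw": 0.15},
    {"dx": 0,"dy": 0,"dz": -30,"roll": 0,"jaw": 0.15},
    {"dx": 0,"dy": 0,"dz": -20,"roll": 0,"jaw": 0.15},
    {"dx": 0,"dy": 0,"dz": 0,"roll": 0,"jaw": 0.15}
  ]
}}

```text
time_s: 12.23
ee_pos: [0.5871, -0.168, 0.1705]
eef_rot: [-3.14, 0.007, 3.043]
force: [1.6, -0.4, 0.2]
grip_width: 0.0401
grip_force: 0.0
```

{"op": "send_rows", "data": {
  "rows": [
    {"dx": 10,"dy": -18,"dz": 0,"roll": 0,"jaw": 0.15},
    {"dx": 19,"dy": -33,"dz": 0,"roll": 0,"jaw": 0.15},
    {"dx": 19,"dy": -33,"dz": 0,"roll": 0,"jaw": 0.15},
    {"dx": 19,"dy": -33,"dz": 0,"roll": 0,"jaw": 0.15},
    {"dx": 19,"dy": -33,"dz": 0,"roll": 0,"jaw": 0.15},
    {"dx": 19,"dy": -33,"dz": 0,"roll": 0,"jaw": 0.15},
    {"dx": 10,"dy": -18,"dz": 0,"roll": 0,"jaw": 0.15},
    {"dx": 0,"dy": 0,"dz": 0,"roll": 0,"jaw": 0.15},
    {"dx": 0,"dy": 0,"dz": 0,"roll": 0,"jaw": 0.15}
  ]
}}

```text
time_s: 12.98
ee_pos: [0.4508, -0.3566, 0.165]
eef_rot: [3.141, -0.0, 3.041]
force: [-0.2, 0.4, -0.6]
grip_width: 0.04
grip_force: 0.0
```

```bash
python3 - <<'E'
from h import *
d(.4508,-.3563,.054,174.35)
c=camera("wrist")
W=wcloud(c);x,y,z=W[...,0],W[...,1],W[...,2]
comps(W,(z>.065)&(z<.074)&(abs(y+.36)<.05)&(abs(x-.47)<.1),40)
W=cloud(camera("top"));x,y,z=W[...,0],W[...,1],W[...,2]
comps(W,(z>.074)&(z<.1)&(abs(y+.14)<.06)&(abs(x-.535)<.08),5)
E
```

```text
t 12.98 pos [ 0.4508 -0.3566  0.165 ] rpy [ 1.7998e+02 -2.0000e-02  1.7424e+02] w 0.04 gf 0.0 F [-0.2  0.4 -0.6] q6 -2.2
shift [-1.00e-01  2.00e-01  1.11e+02] roll -0.11
c [ 0.416  -0.3518] size [0.0223 0.0237] 11.63 z 0.07 circ 0.4166 -0.3516 0.0124 n 729
c [ 0.4497 -0.3554] size [0.0234 0.0228] 59.09 z 0.0699 circ 0.4494 -0.3553 0.0123 n 688
c [ 0.583  -0.1676] size [0.0215 0.0219] 46.78 z 0.0829 circ 0.5834 -0.1677 0.0118 n 95
c [ 0.5777 -0.1069] size [0.022  0.0215] 0.32 z 0.0825 circ 0.5779 -0.1064 0.012 n 90
```

{"op": "send_rows", "data": {
  "rows": [
    {"dx": 0,"dy": 0.3,"dz": 15,"roll": 0,"jaw": 0.15},
    {"dx": 0,"dy": 0,"dz": 30,"roll": 0,"jaw": 0.15},
    {"dx": 0,"dy": 0,"dz": 30,"roll": 0,"jaw": 0.15},
    {"dx": 0,"dy": 0,"dz": 20,"roll": 0,"jaw": 0.15},
    {"dx": 0,"dy": 0,"dz": 12,"roll": 0,"jaw": 0.15},
    {"dx": 0,"dy": 0,"dz": 3,"roll": 0,"jaw": 0.15},
    {"dx": 0,"dy": 0,"dz": 0,"roll": 0,"jaw": 0.15},
    {"dx": 0,"dy": 0,"dz": 0,"roll": 0,"jaw": 1},
    {"dx": 0,"dy": 0,"dz": 0,"roll": 0,"jaw": 1},
    {"dx": 0,"dy": 0,"dz": 0,"roll": 0,"jaw": 1},
    {"dx": 0,"dy": 0,"dz": 0,"roll": 0,"jaw": 1}
  ]
}}

```text
time_s: 14.0
ee_pos: [0.4517, -0.3562, 0.0565]
eef_rot: [-3.141, 0.001, 3.043]
force: [0.2, 0.5, 3.9]
grip_width: 0.0223
grip_force: 15.0
```

{"op": "send_rows", "data": {
  "rows": [
    {"dx": 0,"dy": 0,"dz": -15,"roll": 0,"jaw": 1},
    {"dx": 0,"dy": 0,"dz": -35,"roll": 0,"jaw": 1},
    {"dx": 0,"dy": 0,"dz": -35,"roll": 0,"jaw": 1},
    {"dx": 0,"dy": 0,"dz": -20,"roll": 0,"jaw": 1},
    {"dx": 0,"dy": 0,"dz": 0,"roll": 0,"jaw": 1}
  ]
}}

```text
time_s: 14.42
ee_pos: [0.4527, -0.3571, 0.1658]
eef_rot: [-3.137, 0.006, 3.043]
force: [0.2, 0.1, 0.5]
grip_width: 0.0224
grip_force: 15.0
```

```bash
python3 -c "
from h import *
d(.4932,-.1750,.16,174.35)"
```

```text
t 14.42 pos [ 0.4527 -0.3571  0.1658] rpy [-179.73    0.36  174.35] w 0.0224 gf 15.0 F [0.2 0.1 0.5] q6 -2.2
shift [-22.4 185.2   5. ] roll -0.0
```

{"op": "send_rows", "data": {
  "rows": [
    {"dx": -2,"dy": 18,"dz": 0,"roll": 0,"jaw": 1},
    {"dx": -4,"dy": 35,"dz": 0,"roll": 0,"jaw": 1},
    {"dx": -4,"dy": 35,"dz": 0,"roll": 0,"jaw": 1},
    {"dx": -4,"dy": 35,"dz": 0,"roll": 0,"jaw": 1},
    {"dx": -4,"dy": 32,"dz": 0,"roll": 0,"jaw": 1},
    {"dx": -4,"dy": 18,"dz": 0,"roll": 0,"jaw": 1},
    {"dx": -1,"dy": 12,"dz": 0,"roll": 0,"jaw": 1},
    {"dx": 0,"dy": 0,"dz": 0,"roll": 0,"jaw": 1},
    {"dx": 0,"dy": 0,"dz": 0,"roll": 0,"jaw": 1},
    {"dx": 0,"dy": 0,"dz": 0,"roll": 0,"jaw": 1}
  ]
}}

```text
time_s: 15.25
ee_pos: [0.4922, -0.175, 0.1603]
eef_rot: [-3.141, -0.0, 3.042]
force: [-0.1, -0.7, -0.2]
grip_width: 0.0227
grip_force: 15.0
```

```bash
python3 - <<'E'
from h import *
d(.4932,-.1750,.071,174.35)
c=camera("wrist");holes(c);capcheck(c)
E
```

```text
t 15.25 pos [ 0.4922 -0.175   0.1603] rpy [-1.7999e+02 -1.0000e-02  1.7431e+02] w 0.0227 gf 15.0 F [-0.1 -0.7 -0.2] q6 -1.88
shift [-1.1  0.1 89.3] roll -0.04
-1 -1 circ 0.4915 -0.1741 0.0088 mean [ 0.4914 -0.174 ] 378
-1 1 circ 0.4866 -0.1125 0.0089 mean [ 0.4863 -0.113 ] 363
cap n 1641 x [0.4791 0.5008] y [-0.1861 -0.1602] mid [ 0.4899 -0.1731  0.1738]
```

{"op": "send_rows", "data": {
  "rows": [
    {"dx": -1.3,"dy": -0.2,"dz": 10,"roll": 0,"jaw": 1},
    {"dx": 0,"dy": 0,"dz": 20,"roll": 0,"jaw": 1},
    {"dx": 0,"dy": 0,"dz": 10,"roll": 0,"jaw": 1},
    {"dx": 0,"dy": 0,"dz": 10,"roll": 0,"jaw": 1},
    {"dx": 0,"dy": 0,"dz": 8,"roll": 0,"jaw": 1},
    {"dx": 0,"dy": 0,"dz": 8,"roll": 0,"jaw": 1},
    {"dx": 0,"dy": 0,"dz": 8,"roll": 0,"jaw": 1},
    {"dx": 0,"dy": 0,"dz": 4,"roll": 0,"jaw": 1},
    {"dx": 0,"dy": 0,"dz": 0,"roll": 0,"jaw": 1}
  ]
}}

```text
time_s: 16.05
ee_pos: [0.4934, -0.1742, 0.0816]
eef_rot: [3.141, -0.001, 3.043]
force: [-0.3, -0.2, -0.3]
grip_width: 0.0226
grip_force: 15.0
```

```bash
python3 -c "
from h import *
d(.4935,-.1753,.070,174.35)"
```

```text
t 16.05 pos [ 0.4934 -0.1742  0.0816] rpy [ 1.7998e+02 -6.0000e-02  1.7436e+02] w 0.0226 gf 15.0 F [-0.3 -0.2 -0.3] q6 -1.88
shift [-0.2 -1.1 11.6] roll 0.01
```

{"op": "send_rows", "data": {
  "rows": [
    {"dx": 0,"dy": -0.7,"dz": 4,"roll": 0,"jaw": 1},
    {"dx": 0,"dy": 0,"dz": 4,"roll": 0,"jaw": 1},
    {"dx": 0,"dy": 0,"dz": 3,"roll": 0,"jaw": 1},
    {"dx": 0,"dy": 0,"dz": 0,"roll": 0,"jaw": 1}
  ]
}}

```text
time_s: 16.38
ee_pos: [0.4934, -0.1749, 0.0709]
eef_rot: [3.141, -0.001, 3.043]
force: [-0.7, 0.7, -0.6]
grip_width: 0.0222
grip_force: 15.0
```

{"op": "send_rows", "data": {
  "rows": [
    {"dx": 0,"dy": 0,"dz": 0,"roll": 0,"jaw": 0.15},
    {"dx": 0,"dy": 0,"dz": 0,"roll": 0,"jaw": 0.15},
    {"dx": 0,"dy": 0,"dz": 0,"roll": 0,"jaw": 0.15},
    {"dx": 0,"dy": 0,"dz": -15,"roll": 0,"jaw": 0.15},
    {"dx": 0,"dy": 0,"dz": -30,"roll": 0,"jaw": 0.15},
    {"dx": 0,"dy": 0,"dz": -30,"roll": 0,"jaw": 0.15},
    {"dx": 0,"dy": 0,"dz": -30,"roll": 0,"jaw": 0.15},
    {"dx": 0,"dy": 0,"dz": -10,"roll": 0,"jaw": 0.15},
    {"dx": 0,"dy": 0,"dz": 0,"roll": 0,"jaw": 0.15}
  ]
}}

```text
time_s: 17.13
ee_pos: [0.4946, -0.1754, 0.189]
eef_rot: [-3.14, 0.004, 3.043]
force: [0.1, -0.4, -0.6]
grip_width: 0.0399
grip_force: 0.0
```

{"op": "send_rows", "data": {
  "rows": [
    {"dx": 0,"dy": 0,"dz": 0,"roll": 6.63,"jaw": 0.36},
    {"dx": 0,"dy": 0,"dz": 0,"roll": 6.63,"jaw": 0.36},
    {"dx": 0,"dy": 0,"dz": 0,"roll": 6.63,"jaw": 0.36},
    {"dx": 0,"dy": 0,"dz": 0,"roll": 6.63,"jaw": 0.36},
    {"dx": 0,"dy": 0,"dz": 0,"roll": 6.63,"jaw": 0.36},
    {"dx": 0,"dy": 0,"dz": 0,"roll": 6.63,"jaw": 0.36},
    {"dx": 0,"dy": 0,"dz": 0,"roll": 6.63,"jaw": 0.36},
    {"dx": 0,"dy": 0,"dz": 0,"roll": 6.63,"jaw": 0.36},
    {"dx": 0,"dy": 0,"dz": 0,"roll": 6.63,"jaw": 0.36},
    {"dx": 0,"dy": 0,"dz": 0,"roll": 6.63,"jaw": 0.36},
    {"dx": 0,"dy": 0,"dz": 0,"roll": 6.63,"jaw": 0.36},
    {"dx": 0,"dy": 0,"dz": 0,"roll": 6.63,"jaw": 0.36}
  ]
}}

```text
time_s: 18.13
ee_pos: [0.4931, -0.1748, 0.1845]
eef_rot: [-3.139, -0.001, 1.649]
force: [-0.4, -0.3, -0.2]
grip_width: 0.0302
grip_force: 0.0
```

```bash
python3 -c "
from h import *
d(.5362,-.1403,.17,94.75)"
```

```text
t 18.13 pos [ 0.4931 -0.1748  0.1845] rpy [-1.7987e+02 -7.0000e-02  9.4460e+01] w 0.0302 gf 0.0 F [-0.4 -0.3 -0.2] q6 -0.49
shift [31.  45.7 14.4] roll -0.29
```

{"op": "send_rows", "data": {
  "rows": [
    {"dx": 8,"dy": 12,"dz": 0,"roll": -0.3,"jaw": 0.36},
    {"dx": 15,"dy": 22,"dz": 5,"roll": 0,"jaw": 0.36},
    {"dx": 8,"dy": 12,"dz": 8,"roll": 0,"jaw": 0.36},
    {"dx": 0,"dy": 0,"dz": 0,"roll": 0,"jaw": 0.36},
    {"dx": 0,"dy": 0,"dz": 0,"roll": 0,"jaw": 0.36},
    {"dx": 0,"dy": 0,"dz": 0,"roll": 0,"jaw": 0.36}
  ]
}}

```text
time_s: 18.63
ee_pos: [0.5365, -0.1401, 0.1729]
eef_rot: [-3.141, -0.0, 1.662]
force: [0.0, 0.6, 0.3]
grip_width: 0.0303
grip_force: 0.0
```

```bash
python3 - <<'E'
from h import *
d(.5362,-.1403,.0925,94.75)
c=camera("wrist");cv2.imwrite("pics/w3.png",c["frame"][...,::-1])
W=wcloud(c);x,y,z=W[...,0],W[...,1],W[...,2]
print("bar");comps(W,(z>.105)&(z<.128)&(abs(y+.14)<.06)&(abs(x-.535)<.015),30)
print("caps");comps(W,(z>.076)&(z<.09)&(abs(y+.14)<.06)&(abs(x-.535)<.07)&(abs(x-.535)>.02),30)
print("stand");comps(W,(z>.065)&(z<.074)&(abs(y+.36)<.05)&(abs(x-.47)<.1),40)
E
```

```text
t 18.63 pos [ 0.5365 -0.1401  0.1729] rpy [-1.7994e+02 -2.0000e-02  9.5200e+01] w 0.0303 gf 0.0 F [0.  0.6 0.3] q6 -0.41
shift [-0.2 -0.2 80.4] roll 0.45
bar
c [ 0.5358 -0.1387] size [0.0103 0.0799] 4.78 z 0.1199 circ 0.5373 -0.1386 0.0401 n 1781
caps
c [ 0.5793 -0.1043] size [0.0233 0.0227] 12.06 z 0.0829 circ 0.5795 -0.1042 0.0124 n 749
c [ 0.4898 -0.1714] size [0.0236 0.0187] 51.16 z 0.0829 circ 0.4913 -0.1726 0.012 n 507
c [ 0.5865 -0.1631] size [0.0169 0.023 ] 51.18 z 0.0828 circ 0.585 -0.1648 0.0117 n 448
stand
```

View pics/w3.png

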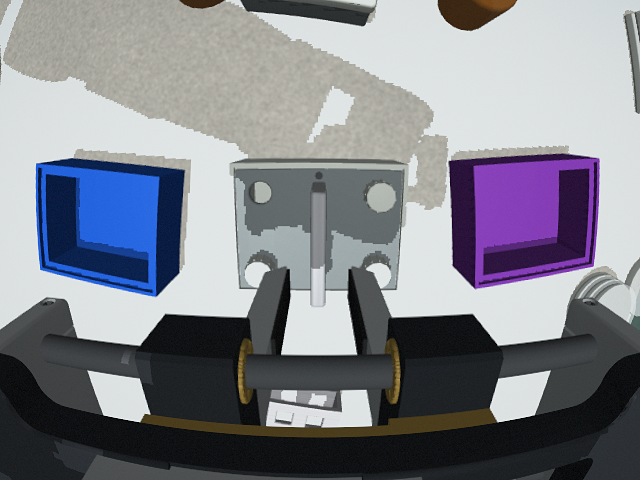

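All three caps are seated at 83 mm, at (381,195), (262,268) and (378,268), and the bar is centred between the fingers. I'm going down to grip it.

{"op": "send_rows", "data": {
  "rows": [
    {"dx": 0,"dy": 0,"dz": 15,"roll": 0.4,"jaw": 0.36},
    {"dx": 0,"dy": 0,"dz": 25,"roll": 0,"jaw": 0.36},
    {"dx": 0,"dy": 0,"dz": 20,"roll": 0,"jaw": 0.36},
    {"dx": 0,"dy": 0,"dz": 12,"roll": 0,"jaw": 0.36},
    {"dx": 0,"dy": 0,"dz": 7,"roll": 0,"jaw": 0.36},
    {"dx": 0,"dy": 0,"dz": 0,"roll": 0,"jaw": 0.36},
    {"dx": 0,"dy": 0,"dz": 0,"roll": 0,"jaw": 1},
    {"dx": 0,"dy": 0,"dz": 0,"roll": 0,"jaw": 1},
    {"dx": 0,"dy": 0,"dz": 0,"roll": 0,"jaw": 1},
    {"dx": 0,"dy": 0,"dz": 0,"roll": 0,"jaw": 1},
    {"dx": 0,"dy": 0,"dz": 0,"roll": 0,"jaw": 1}
  ],
  "force": 40
}}

```text
time_s: 19.6
ee_pos: [0.5371, -0.1403, 0.0954]
eef_rot: [3.14, 0.001, 1.653]
force: [-0.5, -1.0, 5.7]
grip_width: 0.0092
grip_force: 40.0
```

```bash
python3 -c "
from h import *
d(.5362,-.1403,.0925,94.75)"
```

```text
t 19.6 pos [ 0.5371 -0.1403  0.0954] rpy [1.7993e+02 3.0000e-02 9.4690e+01] w 0.0092 gf 40.0 F [-0.5 -1.   5.7] q6 -0.4
shift [ 0.  -0.9  2.9] roll -0.06
```

{"op": "send_rows", "data": {
  "rows": [
    {"dx": 0,"dy": 0,"dz": -3,"roll": 0,"jaw": 1},
    {"dx": 0,"dy": 0,"dz": -5,"roll": 0,"jaw": 1},
    {"dx": 0,"dy": 0,"dz": -8,"roll": 0,"jaw": 1},
    {"dx": 0,"dy": 0,"dz": -12,"roll": 0,"jaw": 1},
    {"dx": 0,"dy": 0,"dz": -15,"roll": 0,"jaw": 1},
    {"dx": 0,"dy": 0,"dz": -20,"roll": 0,"jaw": 1},
    {"dx": 0,"dy": 0,"dz": -20,"roll": 0,"jaw": 1},
    {"dx": 0,"dy": 0,"dz": -20,"roll": 0,"jaw": 1},
    {"dx": 0,"dy": 0,"dz": -20,"roll": 0,"jaw": 1},
    {"dx": 0,"dy": 0,"dz": -15,"roll": 0,"jaw": 1},
    {"dx": 0,"dy": 0,"dz": -10,"roll": 0,"jaw": 1},
    {"dx": 0,"dy": 0,"dz": 0,"roll": 0,"jaw": 1}
  ]
}}

```text
time_s: 20.6
ee_pos: [0.5373, -0.1403, 0.2452]
eef_rot: [3.138, 0.001, 1.653]
force: [0.8, 0.5, -0.9]
grip_width: 0.0095
grip_force: 40.0
```

```bash
python3 - <<'E'
from h import *
d(.5573,.2789,.245,90.4)
W=cloud(camera("top"));x,y,z=W[...,0],W[...,1],W[...,2]
print("rack");comps(W,(z>.19)&(z<.255)&(abs(y+.14)<.09)&(abs(x-.535)<.1),50)
print("stand");comps(W,(z>.062)&(z<.08)&(abs(y+.36)<.05)&(abs(x-.47)<.1),40)
E
```

```text
t 20.6 pos [ 0.5373 -0.1403  0.2452] rpy [1.798e+02 8.000e-02 9.469e+01] w 0.0095 gf 40.0 F [ 0.8  0.5 -0.9] q6 -0.4
shift [ 4.161e+02  5.420e+01 -2.000e-01] roll 4.29
rack
c [ 0.5592 -0.1   ] size [0.0253 0.0819] 89.85 z 0.2135 circ 0.5593 -0.1017 0.0419 n 341
c [ 0.5062 -0.1293] size [0.0174 0.0216] 73.89 z 0.2126 circ 0.5064 -0.1294 0.0134 n 76
stand
c [ 0.4146 -0.3527] size [0.0224 0.0214] 31.5 z 0.0697 circ 0.4145 -0.3535 0.0123 n 95
```

{"op": "send_rows", "data": {
  "rows": [
    {"dx": 8,"dy": 1,"dz": 0,"roll": 0,"jaw": 1},
    {"dx": 16,"dy": 2,"dz": 0,"roll": 0,"jaw": 1},
    {"dx": 24,"dy": 3,"dz": 0,"roll": 0,"jaw": 1},
    {"dx": 28,"dy": 4,"dz": 0,"roll": 0,"jaw": 1},
    {"dx": 28,"dy": 4,"dz": 0,"roll": 0,"jaw": 1},
    {"dx": 28,"dy": 4,"dz": 0,"roll": 0,"jaw": 1},
    {"dx": 28,"dy": 4,"dz": 0,"roll": 0,"jaw": 1},
    {"dx": 28,"dy": 4,"dz": 0,"roll": 0,"jaw": 1},
    {"dx": 28,"dy": 4,"dz": 0,"roll": 0,"jaw": 1},
    {"dx": 28,"dy": 4,"dz": 0,"roll": 0,"jaw": 1},
    {"dx": 28,"dy": 4,"dz": 0,"roll": 0,"jaw": 1},
    {"dx": 28,"dy": 4,"dz": 0,"roll": 0,"jaw": 1}
  ]
}}

```text
time_s: 21.65
ee_pos: [0.5533, 0.1642, 0.2412]
eef_rot: [-3.14, 0.0, 1.653]
force: [0.6, -0.2, -1.8]
grip_width: 0.0094
grip_force: 40.0
```

{"op": "send_rows", "data": {
  "rows": [
    {"dx": 28,"dy": 4,"dz": 0,"roll": 0,"jaw": 1},
    {"dx": 28,"dy": 4,"dz": 0,"roll": 0,"jaw": 1},
    {"dx": 24,"dy": 3,"dz": 0,"roll": 0,"jaw": 1},
    {"dx": 16,"dy": 2,"dz": 0,"roll": 0,"jaw": 1},
    {"dx": 12,"dy": 1,"dz": 0,"roll": 0,"jaw": 1},
    {"dx": 6,"dy": 1,"dz": 0,"roll": 0,"jaw": 1},
    {"dx": 2,"dy": 0,"dz": 0,"roll": 1.5,"jaw": 1},
    {"dx": 0,"dy": 0,"dz": 0,"roll": 1.5,"jaw": 1},
    {"dx": 0,"dy": 0,"dz": 0,"roll": 1.3,"jaw": 1},
    {"dx": 0,"dy": 0,"dz": 0,"roll": 0,"jaw": 1},
    {"dx": 0,"dy": 0,"dz": 0,"roll": 0,"jaw": 1},
    {"dx": 0,"dy": 0,"dz": 0,"roll": 0,"jaw": 1}
  ]
}}

```text
time_s: 22.65
ee_pos: [0.5596, 0.2787, 0.2424]
eef_rot: [-3.142, 0.0, 1.578]
force: [-0.2, -0.0, -1.8]
grip_width: 0.0095
grip_force: 40.0
```

```bash
python3 - <<'E'
from h import *
d(.5573,.2789,.245,90.4)
for n in("wrist","scene"):
    c=camera(n);cv2.imwrite(f"pics/{n}4.png",c["frame"][...,::-1]);np.savez(n+"4.npz",**c)
E
```

```text
t 22.65 pos [0.5596 0.2787 0.2424] rpy [-180.     0.    90.4] w 0.0095 gf 40.0 F [-0.2 -0.  -1.8] q6 0.4
shift [ 0.2 -2.3 -2.6] roll -0.0
```

View pics/wrist4.png

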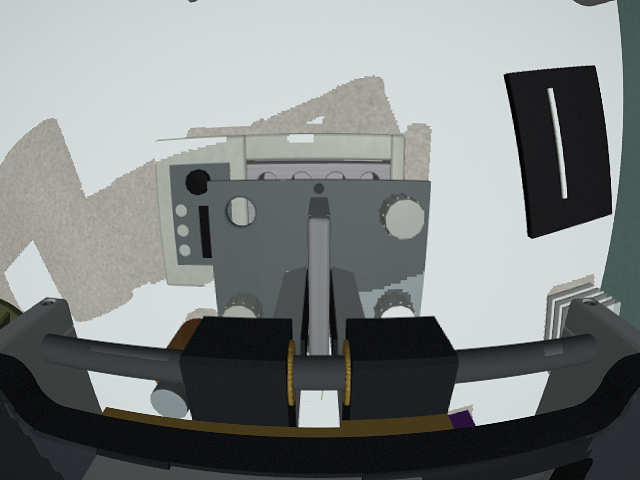

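View pics/scene4.png

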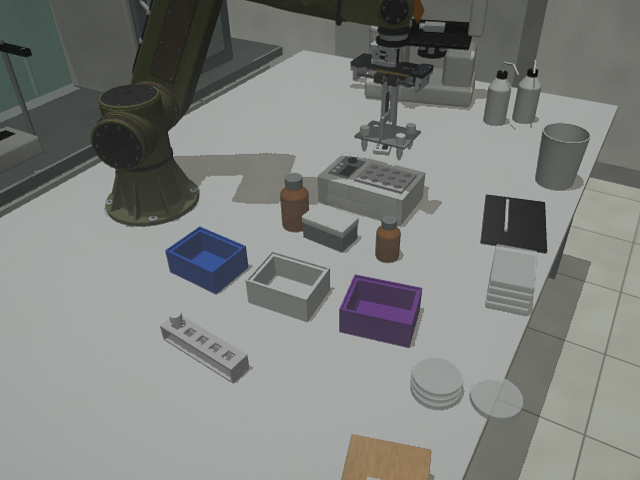

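The rack hangs level over the heater with three tubes in it. The bystanders are in place, and the fourth tube is in the stand at (176,321). I'm checking the centring in the wrist and scene clouds.

```bash
python3 - <<'E'
from h import *
for n,f in(("wrist4",wcloud),("scene4",cloud),("top0",cloud)):
    W=f(dict(np.load(n+".npz")));x,y,z=W[...,0],W[...,1],W[...,2]
    print(n,"bar");comps(W,(z>.263)&(z<.272)&(abs(y-.28)<.06)&(abs(x-.558)<.03),30)
    print("plate");comps(W,(z>.204)&(z<.214)&(abs(y-.28)<.08)&(abs(x-.558)<.09),200)
    h=(z>.0815)&(z<.0865)&(abs(y-.28)<.1)&(abs(x-.52)<.14); p=W[h]
    print("heater x",np.percentile(p[:,0],[.2,99.8]).round(4),"y",np.percentile(p[:,1],[.2,99.8]).round(4))
    b=(abs(x-.558)<.075)&(abs(y-.28)<.06)&(z>.0865)&(z<.0895); p=W[b]
    if len(p): print("block x",np.percentile(p[:,0],[.5,99.5]).round(4),"y",np.percentile(p[:,1],[.5,99.5]).round(4),len(p))
# scene bores via ray-plane at z=.088
c=dict(np.load("scene4.npz"));W=cloud(c);R=cv2.Rodrigues(c["rvec"])[0];C=-R.T@c["tvec"].ravel()
P=C+(W-C)*((.088-C[2])/(W[...,2]-C[2]))[...,None]
m=(W[...,2]<.084)&(abs(P[...,0]-.558)<.06)&(abs(P[...,1]-.28)<.043)
n,l,s,ce=cv2.connectedComponentsWithStats(m.astype(np.uint8))
for i in range(1,n):
    if s[i,4]>10:(cx,cy),r=cv2.minEnclosingCircle(P[l==i][:,:2].astype(np.float32));print("bore",round(cx,4),round(cy,4),round(r,4),s[i,4])
E
```

```text
wrist4 bar
c [0.5584 0.2855] size [0.0681 0.0323] 72.83 z 0.267 circ 0.5608 0.2852 0.0352 n 3424
plate
c [0.5594 0.2862] size [0.1331 0.0882] 0.49 z 0.2101 circ 0.5594 0.2864 0.079 n 20451
heater x [0.4003 0.6375] y [0.2093 0.3574]
block x [0.4941 0.6232] y [0.2787 0.3314] 1901
scene4 bar
c [0.5582 0.2646] size [0.0556 0.0316] 70.48 z 0.2661 circ 0.5672 0.2614 0.0279 n 83
plate
c [0.5614 0.2784] size [0.1354 0.1087] 1.18 z 0.2088 circ 0.5608 0.2772 0.0825 n 839
heater x [0.4027 0.6403] y [0.2021 0.3528]
block x [0.4949 0.6248] y [0.23   0.3286] 395
top0 bar
plate
heater x [0.3989 0.6373] y [0.205  0.3546]
block x [0.4852 0.63  ] y [0.2209 0.3382] 1129
bore 0.5147 0.3104 0.0096 15
bore 0.5464 0.3107 0.0101 16
bore 0.5141 0.2784 0.0087 14
bore 0.5759 0.3069 0.0125 18
bore 0.5455 0.2771 0.0076 14
bore 0.6086 0.3063 0.0109 20
bore 0.5141 0.2482 0.0095 19
bore 0.5784 0.2792 0.0116 18
bore 0.5455 0.2463 0.0082 16
bore 0.6077 0.2755 0.0101 17
bore 0.5761 0.2475 0.0085 18
bore 0.608 0.2479 0.0081 16
```

{"op": "send_rows", "data": {
  "rows": [
    {"dx": 1,"dy": -0.5,"dz": 5,"roll": 0,"jaw": 1},
    {"dx": 0,"dy": 0,"dz": 10,"roll": 0,"jaw": 1},
    {"dx": 0,"dy": 0,"dz": 10,"roll": 0,"jaw": 1},
    {"dx": 0,"dy": 0,"dz": 10,"roll": 0,"jaw": 1},
    {"dx": 0,"dy": 0,"dz": 10,"roll": 0,"jaw": 1},
    {"dx": 0,"dy": 0,"dz": 7,"roll": 0,"jaw": 1},
    {"dx": 0,"dy": 0,"dz": 4,"roll": 0,"jaw": 1},
    {"dx": 0,"dy": 0,"dz": 0,"roll": 0,"jaw": 1},
    {"dx": 0,"dy": 0,"dz": 0,"roll": 0,"jaw": 1}
  ]
}}

```text
time_s: 23.5
ee_pos: [0.5591, 0.2802, 0.1866]
eef_rot: [3.141, -0.0, 1.578]
force: [0.5, -0.1, -1.5]
grip_width: 0.01
grip_force: 40.0
```

```bash
python3 - <<'E'
from h import *
d(.559,.280,.1755,90.4)
zp=get_obs()["ee_pos"][2]-.0324
for n,f in(("wrist",wcloud),("scene",cloud)):
    c=camera(n);cv2.imwrite(f"pics/{n}5.png",c["frame"][...,::-1]);np.savez(n+"5.npz",**c)
    W=f(c);x,y,z=W[...,0],W[...,1],W[...,2]
    print(n,"plate");comps(W,(abs(z-zp)<.0035)&(abs(y-.28)<.08)&(abs(x-.558)<.09),200)
    p=W[(abs(z-zp)<.0035)&(abs(y-.28)<.08)&(abs(x-.558)<.09)];print(" plate +y edge",np.percentile(p[:,1],99.7).round(4))
    p=W[(z>.0815)&(z<.0865)&(abs(y-.28)<.1)&(abs(x-.52)<.14)]
    print(" heater x",np.percentile(p[:,0],[.2,99.8]).round(4),"y",np.percentile(p[:,1],[.2,99.8]).round(4))
E
```

```text
t 23.5 pos [0.5591 0.2802 0.1866] rpy [179.99  -0.    90.4 ] w 0.01 gf 40.0 F [ 0.5 -0.1 -1.5] q6 0.4
shift [-0.2 -0.1 11.1] roll -0.0
wrist plate
c [0.5589 0.2877] size [0.1328 0.0881] 0.41 z 0.1542 circ 0.559 0.2877 0.079 n 20397
 plate +y edge 0.3315
 heater x [0.4004 0.6371] y [0.2092 0.3576]
scene plate
c [0.5605 0.2787] size [0.1334 0.111 ] 0.24 z 0.1532 circ 0.5609 0.2789 0.0823 n 751
 plate +y edge 0.3314
 heater x [0.4025 0.6398] y [0.2015 0.3535]
```

{"op": "send_rows", "data": {
  "rows": [
    {"dx": 0,"dy": 0,"dz": 4,"roll": 0,"jaw": 1},
    {"dx": 0,"dy": 0,"dz": 4,"roll": 0,"jaw": 1},
    {"dx": 0,"dy": 0,"dz": 2,"roll": 0,"jaw": 1},
    {"dx": 0,"dy": 0,"dz": 0,"roll": 0,"jaw": 1},
    {"dx": 0,"dy": 0,"dz": 0,"roll": 0,"jaw": 1},
    {"dx": 0,"dy": 0,"dz": 0,"roll": 0,"jaw": 1},
    {"dx": 0,"dy": 0,"dz": 0,"roll": 0,"jaw": 1}
  ]
}}

```text
time_s: 24.18
ee_pos: [0.5591, 0.2802, 0.1766]
eef_rot: [3.141, -0.0, 1.578]
force: [0.0, -0.7, -1.7]
grip_width: 0.01
grip_force: 40.0
```

```bash
python3 - <<'E'
from h import *
d(.559,.280,.1755,90.4);print(abs(get_obs()["joint_vel"]).max())
zp=get_obs()["ee_pos"][2]-.0324
W=wcloud(camera("wrist"));x,y,z=W[...,0],W[...,1],W[...,2]
m=(abs(z-zp)<.006)&(abs(y-.28)<.06)&(abs(x-.558)<.068)&(abs(x-.558)>.02);p=W[m]
A=np.c_[p[:,:2],np.ones(len(p))];k=np.linalg.lstsq(A,p[:,2],rcond=None)[0];print("tilt deg",np.degrees(k[:2]).round(2),"z@centre",(k@[.559,.281,1]).round(4))
comps(W,(abs(z-zp-.02)<.004)&(abs(y-.28)<.06)&(abs(x-.558)<.068)&(abs(x-.558)>.03),50)
c=camera("scene");cv2.imwrite("pics/s6.png",cv2.resize(c["frame"][60:240,280:460,::-1],None,fx=3,fy=3))
E
```

```text
t 24.18 pos [0.5591 0.2802 0.1766] rpy [179.99  -0.    90.4 ] w 0.01 gf 40.0 F [ 0.  -0.7 -1.7] q6 0.4
shift [-0.2 -0.1  1.1] roll -0.0
0.0012172228741449253
tilt deg [ 0.07 -0.17] z@centre 0.1444
c [0.6047 0.3126] size [0.022  0.0231] 5.75 z 0.1642 circ 0.6052 0.3129 0.0124 n 1322
c [0.5126 0.2577] size [0.0225 0.0085] 0.98 z 0.164 circ 0.5127 0.2536 0.0113 n 382
c [0.6055 0.2581] size [0.0226 0.0083] 1.96 z 0.1639 circ 0.6056 0.2544 0.0114 n 391
```

View pics/s6.png

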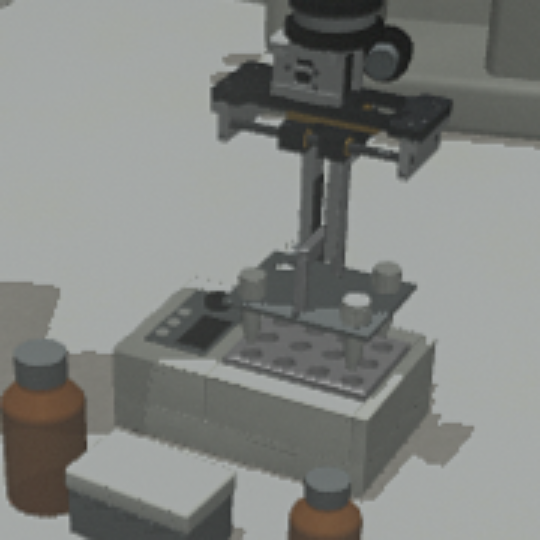

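The crop shows the rack level over the block with the three tips just above its corner bores. The plate top at 144.4 mm puts rack_grip about 104 mm above the block, and the tilt is under 0.2°.

```bash
python3 -c "
from station import *
print(hand_in())"
```

```text
the job is handed in; nothing more can be done
None
```

The job is handed in, though the hand-in call returned no verdict: the rack is held still and level over the heater block with three tubes seated, tips about 11 mm above it, centred to within about 1–2 mm by my measurements, and the fourth tube is still in the stand.

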